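# Set up the logging tablet on its folding stand

### The arm

A 6-joint arm with a two-finger parallel gripper is mounted at the origin on the work surface. World frame = base frame: x ahead of the robot, y to its left, z up, the work surface at z = 0. Lengths are in mm, angles in rad, forces in N, time in s.
With the tool pointing down it reaches from about 350 to 975 mm from the base axis. Payload 4.9 kg.
Tool frame: the origin (TCP) lies at the very end of the fingers, on their centre line; the grasp point (between the pads) lies 19 mm behind it; y points along the fingers, x is the direction in which the jaws open and shut, and the axes are right-handed (so a half turn about y gives the same grasp; the last joint's range is limited). The gripper opens to 85 mm and grips with 20 to 120 N. Pads are 22 mm wide; open, the fingers measure 114 mm over their backs; the gripper's body (76 mm by 85 mm) begins 54 mm behind the grasp point. The pads swing forward as they close: fully open they stand 13 mm farther back than shut.
Start: joints at [-0.119, 0.053, 1.613, -0, 1.476, -0.119], TCP at [624.981, 0.003, 193.104] pointing down, gripper open.
Joint ranges: [-3.01, 3.01], [-1.01, 2.22], [0.06, 2.58], [-1.02, 4.17], [0.09, 2.62], [-3.14, 3.14]. Speed limits (rad/s): [2.57, 2.57, 3.14, 3.14, 3.14, 3.14].

### API

Orientations are given as a unit quaternion [x, y, z, w].
In Python, from plant import * gives the robot as it stands.
- The arm moves only by the shell command python3 -m creep 'ROWS' [OPENING] [FORCE]. ROWS is text: rows parted by semicolons, each of 6 numbers parted by spaces: the shift along the tool's x, y, z as a fraction of full scale, then the turn, a rotation vector about the tool's x, y, z as a fraction of full scale. A call has exactly 5 rows; each row shifts and turns the commanded pose from where the row before left it, along the tool's axes as they then stand; what a row does not reach is not made up. Full scale, the value 1, is 0.25 m for a shift and pi/4 rad for a turn. A row lasts 1/12 s, in which the tool goes at most 41.7 mm and 7.16 degrees, less where a joint would pass 70% of its speed; a pose out of reach is approached as far as the arm can. A call with a number of a shift or a turn outside -1 to 1 is refused whole. A call with a gripper value outside its range is refused whole. OPENING is the finger opening in mm, from 0 to 85.4, set as the call begins (- or left out, the last holds). The fingers move at their own pace and stop on an object; FORCE is the grip in N (left out, the last holds). Time passes only in rows, so rows that do not move let the fingers close, or fill a call up. It gives the time, the measured TCP pose, the force and the opening at its end, in the units of the state.
- observe(): the state, without advancing time (a new reading comes with each control period).
- get_image(name): name is "scene" or "side" or "wrist"; returns the picture (420x560x3 uint8, red, green, blue); there is no depth.
- calibration(name): a dict with "fov_y" (degrees; the focal length in pixels is half the picture's height over the tangent of half this angle, whatever the lens; pixels are square), "cx", "cy" (the principal point, pixels), "dist_coeffs" ([k1, k2, p1, p2, k3] as OpenCV has them; the pictures are not rectified), "origin" and "orientation" of the camera in the world. Camera axes: x right, y down, z forward; pixel columns grow to the right and rows downward; lengths in mm; the calibration is good to about 2 mm. A picture is of the moment at which its call begins: read the wrist's pose just before it. calibration takes no time and is no camera call; for the wrist camera it gives the pose at the moment of the call.
- hand_in(): hands the job in, once; it reports no verdict.
The state is a dict: "t": time; "q": joint angles; "joint_velocities": joint speeds; "tau": joint torques, N m; "tcp_pos": TCP position; "tcp_rot": TCP orientation; "wrist_force": force on the tool from outside, world axes, zero at the start; "ft_torque": the same for the moment, N m; "width": finger opening in mm.
Only numpy, scipy, OpenCV 4.12 (cv2) and the standard library are available. Lean on these libraries where they do the work, as an engineer would, in place of code of your own. Each camera call takes 0.05 s, during which the arm holds its last target.

### The job

Set up the logging tablet for the radio operator: swing the stand's prop leg up and back until it is firmly home against its stop, pressing it there for a moment with a light but definite push (about 10 newtons, never more than 15). Then take the tablet out of the rack and set it down gently on the stand, lower edge in the trough behind the orange lip, centred, leaning back against the leg with its screen still facing the front of the stand, and let go. Leave the mug, the telegraph key and the adapter where they are.

Things in the scene. Friction and masses are not known exactly. Their poses are not given: they have to be found in the camera images.
- stand: tablet stand, fixed to the desk: black base plate 150 x 120 x 12 mm (x from -70 to +80 mm). Origin at desk level; +x to the back, y along the hinge, z up; its front (-x) faces roughly to the robot. On the plate stands an orange lip 8 mm thick, 110 mm wide, rear face at x = -16 mm, top at z = 24 mm
- trough (a point): where the middle of the tablet's lower edge goes: on the base plate just behind the lip (x = -6, y = 0, z = 12 mm in the stand's frame). Nothing bounds it behind up to the hinge's cheeks at x = 15 mm
- leg_hinge (a point): middle of the leg's hinge axis (along the stand's y), at x = 24, y = 0, z = 28 mm in the stand's frame, between two aluminium cheeks (out to y +-29 mm, up to z = 38 mm). Friction 0.15 N m keeps the leg where it is left: about 1.5 N square to the leg at its bar moves it, more when oblique
- leg (a joint): prop leg, rad: 0 = flat forwards (to the stand's -x), pi/2 = upright, more = leaning back. Starts at 0.5 to 0.9. Its stop differs every time, from 1.75 to 2.1; no reading tells where, it must be felt. The stop's rubber gives little (several N per mm at the bar). Home: 7 to 18 N pushed on it for at least 0.3 s while it stands still at the stop
- leg_bar (a point): centre of the orange round cross bar at the leg's free end: 12 mm in diameter, 84 mm long along the stand's y, 105 mm from the hinge axis. The strut from hinge to bar is 14 mm wide, 7 mm thick. Push the bar from its front (-x) side
- rack: grey rack, fixed to the desk: base 110 x 130 x 10 mm, with two upright walls 5 mm thick, 124 mm wide, up to z = 59 mm, 16 mm apart, with the slot between them along the rack's y. Origin at desk level under the slot's middle
- tablet_center (a point): centre of the tablet, a rigid grey slab 12 mm thick (its x), 110 mm wide (its y), 190 mm tall (its z), about 0.3 kg, standing in the rack's slot, its lower edge 10 mm above the desk. The screen is on its -x face. Grasp it by its top edge, across the thickness
- tablet_foot (a point): middle of the tablet's lower edge, 95 mm below its centre
- mug: blue mug, 85 mm tall, 76 mm across; origin under its middle. To be left alone
- key: telegraph key, brass on a 90 x 60 mm wooden base, 45 mm tall; origin under its middle. To be left alone
- adapter: small black power adapter, 75 x 45 x 34 mm; origin under its middle. To be left alone
There are look-alikes about, which are no part of the job. Of the things like the part that bears tablet_center, leave any that is red; of the rest the larger one is meant.

How it is judged (in metres and radians):
On the way:
1. the leg is pressed home: it stands still against its stop under a push of more than 7 N (contact force between the fingers and leg above 7 N and contact force between heel and stop_pad above 10 N and velocity of joint leg between -0.05 and 0.05 rad/s and value of joint leg above 1.68 rad), for 0.3 s.
At the end, for the whole second after the job is handed in: the leg's heel bears on its stop (over 0.5 N); the tablet, released and at rest, has its lower edge on the plate behind the lip (22 mm before to 12 mm behind the stand's origin), centred within 20 mm, square within 8 degrees, leaning back 7 to 40 degrees on the leg, screen to the front (contact force between heel and stop_pad above 0.5 N and x of tablet_foot in the frame of stand between -0.022 and 0.012 m and y of tablet_foot in the frame of stand between -0.02 and 0.02 m and z of tablet_foot in the frame of stand below 0.022 m and angle between tablet_center's own z axis and vertical between 0.12 and 0.7 rad and angle between tablet_center's own x axis and vertical above 1.65 rad and angle between the y axis of tablet_center and the y axis of stand, either way round below 0.14 rad and contact force between tablet and leg above 0.1 N and linear speed of tablet below 0.02 m/s); the robot touches nothing.
It fails at once if the leg, swung back past 97 degrees, is pushed with more than 18 N (value of joint leg above 1.7 rad and contact force between any of the fingers, the arm and leg above 18 N).
It fails at once if the tablet bangs on the stand (over 40 N) (contact force between tablet and stand above 40 N or contact force between tablet and leg above 40 N).
It fails at once if a bystander is moved more than 20 mm (distance of any of mug, key, adapter from where it was at the start of the episode above 0.02 m).
It fails at once if a bystander is tipped (angle between any of mug, key, adapter's own z axis and vertical above 0.4 rad).
It also fails if it takes over 72 s, if anything falls off the work surface, if the arm or the gripper's body presses on something with over 40 N, if the wrist force passes 120 N, or if a joint passes its speed limit or range.

## Working session

There is one attempt and no reset: what is moved stays moved. The work goes in short steps, Python scripts to look and compute and a shell command to move; the robot and the scene stay as the last step left them, time stands still between calls to the robot, and variables do not carry over. Pictures are saved under pics/ and viewed, and the job is handed in when it is done.

```bash
ls; mkdir -p pics
python3 - <<'E'
from plant import *
import cv2
print(observe())
for n in ["scene","side","wrist"]:
    print(n,calibration(n)); cv2.imwrite(f"pics/{n}0.png",get_image(n)[:,:,::-1])
E
```

```text
pics
{'t': 0.0, 'q': array([-1.18984832e-01,  5.33292232e-02,  1.61430277e+00, -5.18290102e-06,
        1.47599219e+00, -1.19031664e-01]), 'joint_velocities': array([-7.68952667e-06,  2.07268683e-03, -9.00505358e-05, -4.45755275e-04,
       -2.14994266e-03,  8.41562821e-04]), 'tau': array([ 2.70554956e-04, -3.93670499e+01, -3.70175600e+01, -1.62778279e-04,
        6.93513779e-03, -6.06393527e-06]), 'tcp_pos': array([6.24298307e+02, 9.21322772e-02, 1.91874992e+02]), 'tcp_rot': array([-7.07022951e-01,  6.96657209e-04,  7.30122861e-04,  7.07189882e-01]), 'wrist_force': array([-0.16107719, -0.27074826, -0.70442092]), 'ft_torque': array([-0.04746881, -0.07491646,  0.0339185 ]), 'width': 85.66548505241413}
scene {'fov_y': 45.68016786788954, 'cx': 273.9118814768461, 'cy': 216.67650987858673, 'dist_coeffs': array([-0.16518743,  0.        ,  0.        ,  0.        ,  0.        ]), 'origin': array([948.66011935, 600.23370119, 814.23932608]), 'orientation': array([ 0.28927441,  0.88473179, -0.34975348, -0.10603052])}
side {'fov_y': 44.7082467319139, 'cx': 283.35477807391936, 'cy': 209.57415406973905, 'dist_coeffs': array([-0.06696856,  0.        ,  0.        ,  0.        ,  0.        ]), 'origin': array([ 528.66869522, 1069.85006565,  857.77240434]), 'orientation': array([-0.01209366,  0.89827599, -0.4390778 ,  0.01283239])}
wrist {'fov_y': 62.21315656523482, 'cx': 280.05460314962744, 'cy': 210.72088194400385, 'dist_coeffs': array([-0.02363455,  0.        ,  0.        ,  0.        ,  0.        ]), 'origin': array([623.86641583,  70.60701254, 372.26147678]), 'orientation': array([ 9.89662185e-01, -1.65770634e-04, -6.41617768e-04,  1.43416597e-01])}
```

View pics/scene0.png

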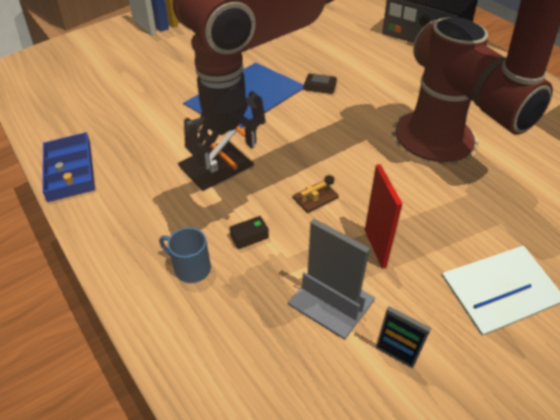

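View pics/side0.png

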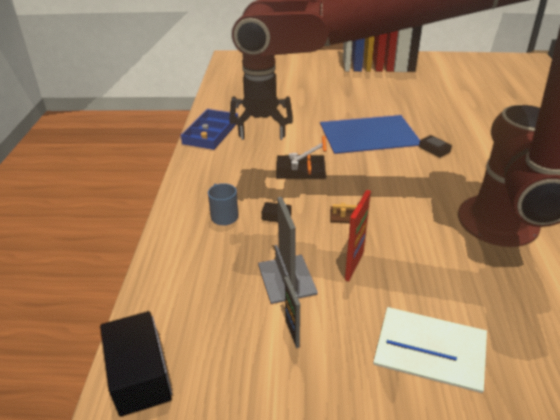

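View pics/wrist0.png

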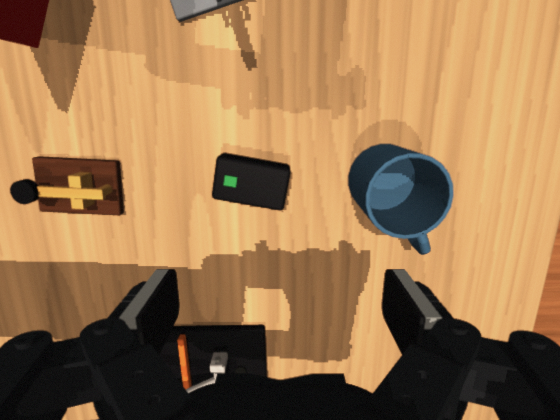

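```bash
cat > h.py <<'E'
import numpy as np, cv2
from scipy.spatial.transform import Rotation as R
from scipy.optimize import least_squares
def cam(c):
    f=210/np.tan(np.radians(c["fov_y"])/2)
    K=np.array([[f,0,c["cx"]],[0,f,c["cy"]],[0,0,1]])
    return K,np.array(c["dist_coeffs"]),np.array(c["origin"]),R.from_quat(c["orientation"]).as_matrix()
def ray(c,uv):
    K,d,o,M=cam(c); p=cv2.undistortPoints(np.array([[uv]],float),K,d)[0,0]
    return o,M@np.array([p[0],p[1],1.])
def onz(c,uv,z):
    o,r=ray(c,uv); return o+r*(z-o[2])/r[2]
def proj(c,P):
    K,d,o,M=cam(c); P=np.atleast_2d(P).astype(float)
    rv=cv2.Rodrigues(M.T)[0]; return cv2.projectPoints(P,rv,-M.T@o,K,d)[0][:,0]
def crop(src,x0,y0,x1,y1,k,out):
    im=cv2.imread(src)[y0:y1,x0:x1]; cv2.imwrite(out,cv2.resize(im,None,fx=k,fy=k,interpolation=cv2.INTER_CUBIC))
E
python3 - <<'E'
from h import *
crop("pics/scene0.png",270,210,390,340,4.5,"pics/s_rack.png")
crop("pics/scene0.png",160,80,280,200,5,"pics/s_stand.png")
crop("pics/side0.png",240,190,340,310,5,"pics/d_rack.png")
crop("pics/side0.png",250,120,350,195,7,"pics/d_stand.png")
E
```

```text
(no output)
```

View pics/s_rack.png

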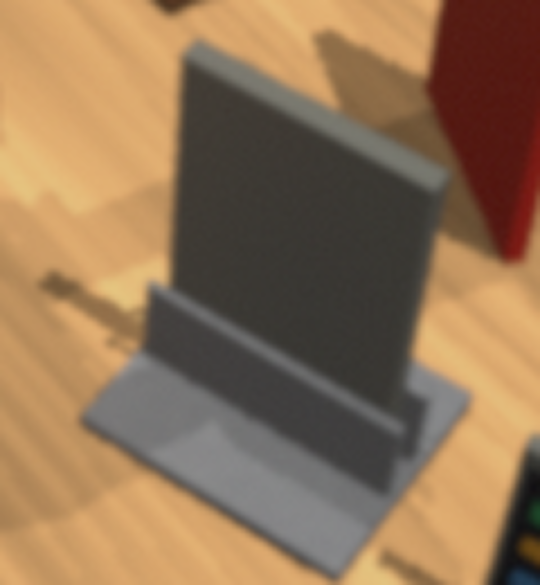

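View pics/s_stand.png

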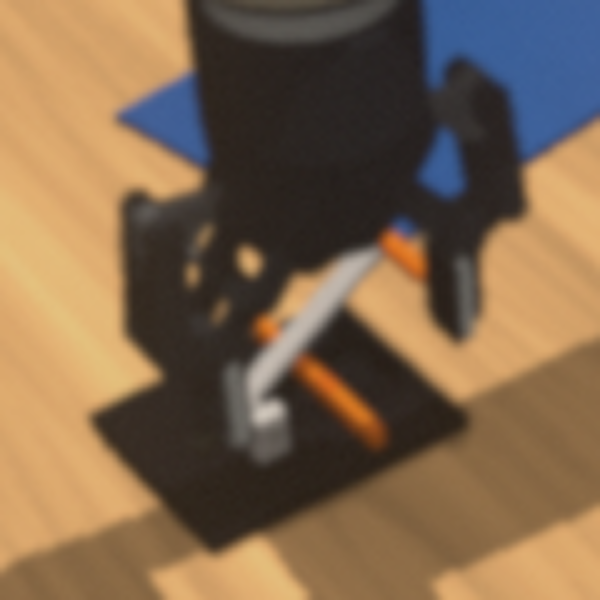

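View pics/d_rack.png

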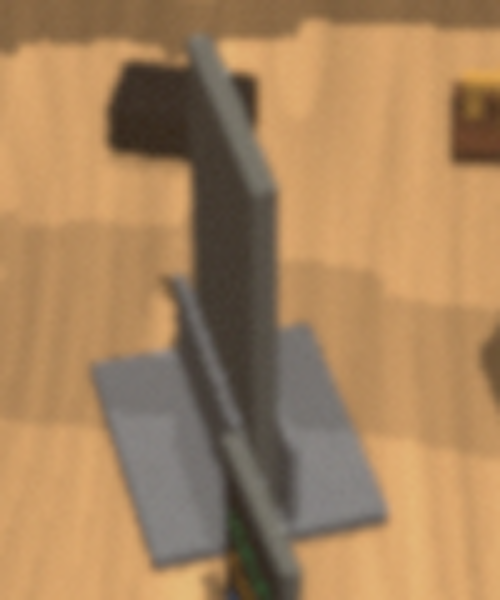

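View pics/d_stand.png

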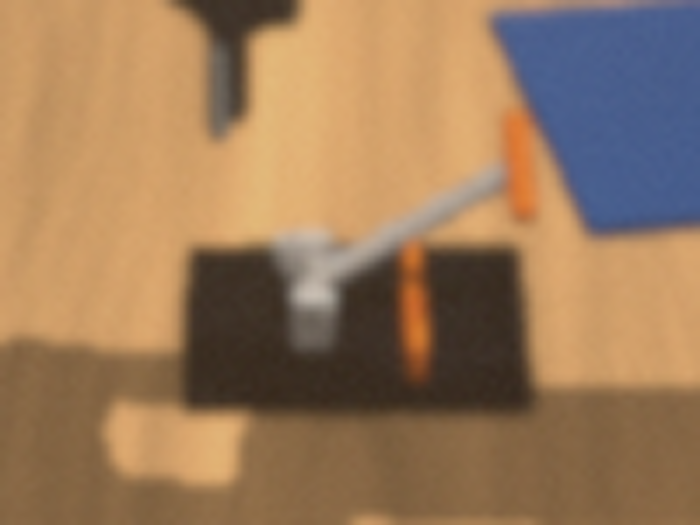

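```bash
cat > fit.py <<'E'
from h import *
from plant import *
cs=calibration("scene"); cd=calibration("side")
def pk(x0,y0,k,l): return np.array([[x0+u/k,y0+v/k] for u,v in l])
def T(p,P): 
    c,s=np.cos(p[2]),np.sin(p[2]); P=np.array(P,float)
    return np.c_[p[0]+c*P[:,0]-s*P[:,1],p[1]+s*P[:,0]+c*P[:,1],P[:,2]]
def solve(sets,p0):
    f=lambda p: np.concatenate([(proj(c,T(p,P))-uv).ravel() for c,P,uv in sets])
    r=least_squares(f,p0,loss='soft_l1'); print(r.x, np.round(r.fun,1)); return r.x
st=[(cd,[(80,-60,12),(-70,-60,12),(80,60,0),(-70,60,0)],pk(250,120,7,[(190,248),(518,248),(185,408),(532,403)])),
    (cd,[(-20,-55,24),(-20,55,24)],pk(250,120,7,[(412,242),(417,380)])),
    (cs,[(80,60,0),(80,-60,6),(-70,60,6),(-20,55,24)],pk(160,80,5,[(215,552),(92,418),(468,420),(372,435)]))]
s=solve(st,[600,0,0])
rk=[(cd,[(55,-65,10),(55,65,0),(-55,65,0),(-55,-65,10)],pk(240,190,5,[(93,368),(157,567),(386,521),(305,323)])),
 (cs,[(55,-65,5),(55,65,0),(-55,65,5)],pk(270,210,4.5,[(82,422),(335,579),(470,400)]))]
r=solve(rk,[600,250,0])
tb=[(cd,[(6,55,200),(-6,55,200),(6,-55,200),(-6,-55,200)],pk(240,190,5,[(250,195),(274,191),(191,40),(207,38)])),
 (cs,[(6,-55,200),(-6,-55,200),(6,55,200),(-6,55,200)],pk(270,210,4.5,[(186,58),(200,42),(437,192),(447,178)]))]
t=solve(tb,[600,250,0])
def leg(a): return [(24-105*np.cos(a),y,28+105*np.sin(a)) for y in(-42,42)]
bar=pk(250,120,7,[(515,112),(525,218)])
g=least_squares(lambda a:(proj(cd,T(s,leg(a[0])))-bar).ravel(),[.7]); print("leg",g.x,g.fun, T(s,leg(g.x[0])))
E
python3 fit.py
```

```text
[ 524.36177088 -243.25741805 -144.50269499] [-0.3 -1.9  0.6 -1.8 -0.8  0.   0.2  0.9 -0.1 -3.4 -0.2 -3.6 -0.2  1.9
 -0.5  0.2  1.3  0.6  1.9 -0.8]
[5.58690111e+02 2.30620150e+02 2.93216415e-01] [-1.  -2.2 -0.7  0.4  0.8 -0.3  0.7 -1.7 -0.6 -0.1  0.5  2.1  0.9 -0.3]
[5.60214250e+02 2.32187646e+02 2.79930290e-01] [-0.7 -0.5  0.3 -0.7 -1.8 -1.   0.4 -1.5 -0.6  0.1  0.4 -0.6  0.5  1.7
  2.2  0.1]
leg [0.5708567] [ 0.29653709  0.20206894  0.05619372 -0.43702598] [[ 460.45814414 -285.93506239   84.73707613]
 [ 459.57052668 -201.93975219   84.73707613]]
```

```bash
python3 -m creep '-0.08 0 -0.09 0 0 0;-0.08 0 -0.09 0 0 0;-0.08 0 -0.09 0 0 0;-0.08 0 -0.09 0 0 0;-0.08 0 -0.09 0 0 0' 0 40
python3 -m creep '-0.076 0 -0.09 0 -0.1333 0;-0.0 0 0 0 -0.1333 0;0 0 0 0 -0.1333 0;0 0 0 0 -0.1333 0;0 0 0 0 -0.1333 0'
python3 -m creep '0 0 0 0 -0.1333 0;0 0 0 0 -0.1333 0;0 0 0 0 -0.1333 0;0 0 0 0 -0.1333 0;0 0 0 0 -0.1333 0'
python3 -m creep '0 0 0 0 -0.1333 0;0 0 0 0 -0.1333 0;0 0 0 0 -0.1333 0;0 0 0 0 -0.1333 0;0 0 0 0 -0.1333 0'
python3 - <<'E'
from plant import *
import cv2
print(calibration("wrist"));s=observe();print(s["tcp_pos"],s["tcp_rot"],s["wrist_force"])
cv2.imwrite("pics/w1.png",get_image("wrist")[:,:,::-1])
E
```

```text
t: 0.57
tcp_pos: [523.7, -113.1, 192.6]
tcp_rot: [-0.707, 0.0, 0.0, 0.707]
wrist_force: [-0.4, -0.3, -0.6]
width: 25.6
t: 0.98
tcp_pos: [505.6, -135.2, 192.8]
tcp_rot: [-0.682, -0.184, 0.185, 0.683]
wrist_force: [0.1, 0.1, 0.4]
width: 0.0
t: 1.4
tcp_pos: [505.7, -134.9, 192.7]
tcp_rot: [-0.611, -0.355, 0.355, 0.612]
wrist_force: [-0.1, 0.3, -0.9]
width: 0.3
t: 1.82
tcp_pos: [505.7, -134.9, 192.7]
tcp_rot: [-0.499, -0.501, 0.501, 0.499]
wrist_force: [0.2, 0.0, 0.3]
width: -0.0
{'fov_y': 62.21315656523482, 'cx': 280.05460314962744, 'cy': 210.72088194400385, 'dist_coeffs': array([-0.02363455,  0.        ,  0.        ,  0.        ,  0.        ]), 'origin': array([ 432.95109016, -136.76122243,  372.99590445]), 'orientation': array([0.69830362, 0.70134936, 0.10123077, 0.10116051])}
[ 505.71490655 -134.87564439  192.66270489] [-0.49856451 -0.50109869  0.50125942  0.49907167] [0.23088427 0.01141726 0.27979606]
```

View pics/w1.png

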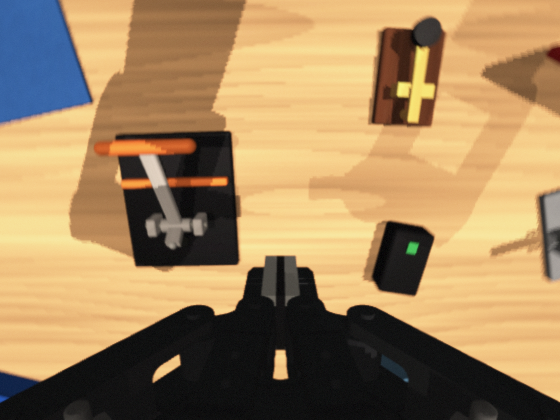

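Run:
```python
from h import *
crop("pics/w1.png",85,115,255,280,4,"pics/w1c.png")
```

```text
(no output)
```

View pics/w1c.png

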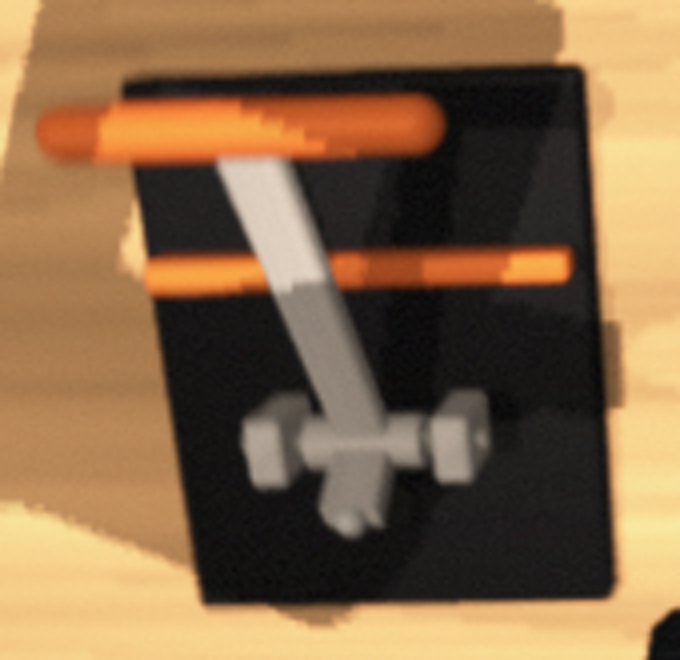

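```bash
cat > fit2.py <<'E'
import sys
sys.argv=['x']
exec(open("fit.py").read().split("rk=")[0])
w=dict(fov_y=62.21315656523482,cx=280.05460314962744,cy=210.72088194400385,dist_coeffs=[-0.02363455,0,0,0,0],origin=[432.95109016,-136.76122243,372.99590445],orientation=[0.69830362,0.70134936,0.10123077,0.10116051])
def leg(a): return [(24-105*np.cos(a),y,28+105*np.sin(a)) for y in(-42,42)]
W=[(w,[(-70,-60,12),(-70,60,6),(80,60,6),(80,-60,12),(-20,-55,24),(-20,55,24)],pk(85,115,4,[(127,85),(583,68),(613,597),(205,603),(148,277),(572,266)]))]
s1=solve(W,[524,-243,0.01])
s2=solve(st+W,[524,-243,0.01])
bw=pk(85,115,4,[(38,132),(445,125)]); bd=pk(250,120,7,[(515,112),(525,218)])
for s in(s1,s2):
    g=least_squares(lambda a:np.r_[(proj(cd,T(s,leg(a[0])))-bd).ravel(),(proj(w,T(s,leg(a[0])))-bw).ravel()],[.7]); print("leg",g.x,g.fun.round(1), T(s,leg(g.x[0])))
E
python3 fit2.py
```

```text
[ 524.36177088 -243.25741805 -144.50269499] [-0.3 -1.9  0.6 -1.8 -0.8  0.   0.2  0.9 -0.1 -3.4 -0.2 -3.6 -0.2  1.9
 -0.5  0.2  1.3  0.6  1.9 -0.8]
[ 5.27416819e+02 -2.44047067e+02  2.48893705e-02] [-1.9 -1.9  1.9 -0.9  2.  -0.  -1.3  2.5 -0.4  0.4  0.3  0.9]
[ 5.26713880e+02 -2.43906060e+02  2.19245343e-02] [-1.3 -1.8 -0.4 -2.  -1.4  0.  -0.4  0.6 -1.  -3.6 -0.7 -3.8 -0.8  2.3
 -1.5  0.8  0.4  0.6  1.1 -0.7 -1.7 -2.8  2.2 -1.4  1.9 -0.4 -1.4  1.8
 -0.3 -0.4  0.4  0.3]
leg [0.58707688] [-1.2 -0.5 -1.1 -1.2  2.1  0.6  1.9 -0.1] [[ 465.06254566 -287.61235888   86.16261937]
 [ 462.9720544  -203.63837573   86.16261937]]
leg [0.59666232] [-1.1 -0.7 -1.1 -1.4  2.   0.4  2.1 -0.1] [[ 464.79210443 -287.27397973   86.99788578]
 [ 462.95059109 -203.2941677    86.99788578]]
```

```bash
python3 -m creep '-0.068 0 0.06 0 0 0;-0.068 0 0.06 0 0 0;-0.068 0 0.06 0 0 0;-0.068 0 0.06 0 0 0;-0.068 0 0.06 0 0 0'
python3 -m creep '0 0.1 0 0 0 0;0 0.1 0 0 0 0;0 0.1 0 0 0 0;0 0.1 0 0 0 0;0 0.1 0 0 0 0'
python3 - <<'E'
from plant import *
import cv2
s=observe();print(s["t"],s["tcp_pos"],s["tcp_rot"],s["wrist_force"])
a=get_image("wrist");b=get_image("side")
cv2.imwrite("pics/w2.png",a[:,:,::-1])
cv2.imwrite("pics/d2.png",cv2.resize(b[80:230,220:420,::-1],None,fx=4,fy=4,interpolation=2))
E
```

```text
t: 2.28
tcp_pos: [430.0, -220.4, 192.8]
tcp_rot: [-0.5, -0.499, 0.499, 0.501]
wrist_force: [0.3, 0.3, 0.1]
width: -0.5
t: 2.7
tcp_pos: [430.7, -219.9, 66.9]
tcp_rot: [0.501, 0.499, -0.499, -0.501]
wrist_force: [0.4, -0.5, -0.2]
width: -0.2
2.7 [ 430.67639673 -219.91019554   66.87874546] [ 0.50077895  0.49927687 -0.49924333 -0.50069865] [ 0.38839803 -0.4895278  -0.24342016]
```

View pics/w2.png

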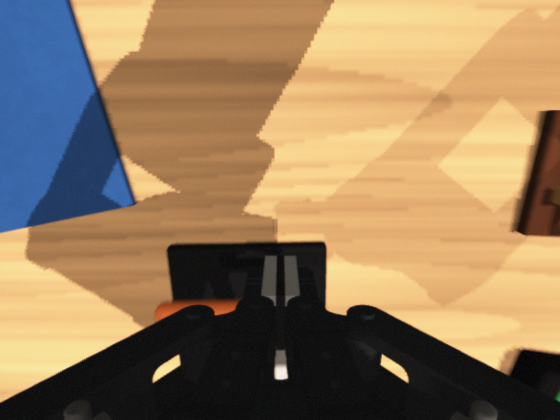

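View pics/d2.png

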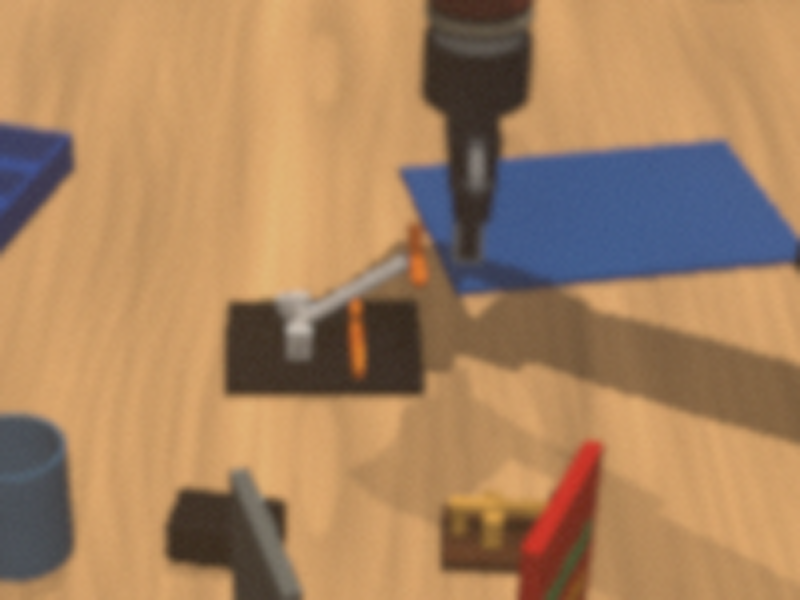

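```bash
python3 -m creep '0 0 -0.012 0 0 0;0 0 -0.012 0 0 0;0 0 -0.012 0 0 0;0 0 -0.012 0 0 0;0 0 -0.012 0 0 0'
python3 -m creep '0 -0.014 -0.012 0 0 0;0 -0.014 -0.012 0 0 0;0 -0.014 -0.012 0 0 0;0 -0.012 -0.012 0 0 0;0 -0.012 -0.012 0 0 0'
python3 -m creep '0 -0.011 -0.013 0 0 0;0 -0.011 -0.013 0 0 0;0 -0.01 -0.013 0 0 0;0 -0.01 -0.013 0 0 0;0 -0.01 -0.013 0 0 0'
```

```text
t: 3.22
tcp_pos: [447.3, -220.6, 69.7]
tcp_rot: [0.501, 0.5, -0.5, -0.499]
wrist_force: [-0.1, 0.1, 0.4]
width: -0.2
t: 3.63
tcp_pos: [461.4, -220.1, 85.2]
tcp_rot: [0.5, 0.5, -0.5, -0.5]
wrist_force: [0.9, -0.1, 0.3]
width: 0.1
t: 4.05
tcp_pos: [477.5, -220.0, 97.8]
tcp_rot: [-0.5, -0.5, 0.5, 0.5]
wrist_force: [-0.1, -0.4, -0.6]
width: -0.0
```

Run:
```python
from plant import *
import cv2
s=observe();print(s["t"],s["tcp_pos"],s["tcp_rot"],s["wrist_force"])
b=get_image("side")
cv2.imwrite("pics/d3.png",cv2.resize(b[80:230,220:420,::-1],None,fx=4,fy=4,interpolation=2))
```

```text
4.05 [ 477.50544124 -219.96314293   97.81883048] [-0.50007245 -0.49990366  0.49990287  0.50012099] [-0.10304075 -0.44243826 -0.61512958]
```

View pics/d3.png

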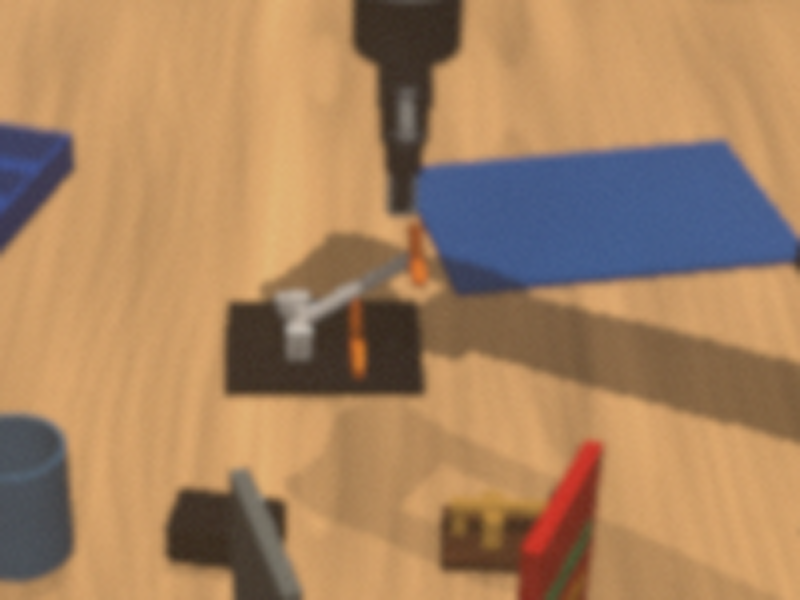

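```bash
python3 -m creep '0 -0.04 0 0 0 0;0 0 0.06 0 0 0;0 0 0.06 0 0 0;0 0 0.06 0 0 0;0 0 0.02 0 0 0'
python3 -m creep '0 0.05 0 0 0 0;0 0.05 0 0 0 0;0 0.05 0 0 0 0;0 0.05 0 0 0 0;0 0 0 0 0 0'
python3 -m creep '0 0 -0.014 0 0 0;0 0 -0.014 0 0 0;0 0 -0.014 0 0 0;0 0 -0.014 0 0 0;0 0 -0.01 0 0 0'
```

```text
t: 4.52
tcp_pos: [425.9, -219.9, 107.9]
tcp_rot: [-0.5, -0.5, 0.5, 0.5]
wrist_force: [0.3, 0.4, 0.1]
width: 0.1
t: 4.93
tcp_pos: [425.1, -218.1, 53.2]
tcp_rot: [-0.497, -0.5, 0.5, 0.503]
wrist_force: [0.0, 0.7, -1.1]
width: 0.3
t: 5.35
tcp_pos: [444.8, -220.3, 58.4]
tcp_rot: [0.501, 0.5, -0.5, -0.5]
wrist_force: [-0.6, 0.1, -0.3]
width: 0.1
```

```bash
python3 -m creep '0 0 -0.01 0 0 0;0 0 -0.01 0 0 0;0 0 -0.01 0 0 0;0 0 -0.01 0 0 0;0 0 -0.01 0 0 0'
python3 -m creep '0 -0.01 -0.01 0 0 0;0 -0.01 -0.01 0 0 0;0 -0.01 -0.01 0 0 0;0 -0.01 -0.01 0 0 0;0 -0.01 -0.01 0 0 0'
python3 - <<'E'
from plant import *
import cv2
s=observe();print(s["t"],s["tcp_pos"],s["tcp_rot"],s["wrist_force"])
b=get_image("side")
cv2.imwrite("pics/d4.png",cv2.resize(b[80:230,220:420,::-1],None,fx=4,fy=4,interpolation=2))
E
```

```text
t: 5.77
tcp_pos: [456.4, -220.0, 57.6]
tcp_rot: [0.5, 0.5, -0.5, -0.5]
wrist_force: [0.6, -0.7, -0.1]
width: 0.0
t: 6.18
tcp_pos: [469.1, -220.1, 70.6]
tcp_rot: [0.5, 0.5, -0.5, -0.5]
wrist_force: [0.4, -0.3, 0.1]
width: 0.2
6.1833 [ 469.07199946 -220.07061774   70.56953587] [ 0.50022317  0.49993386 -0.49987907 -0.49996383] [ 0.35263273 -0.32994472  0.14959854]
```

View pics/d4.png

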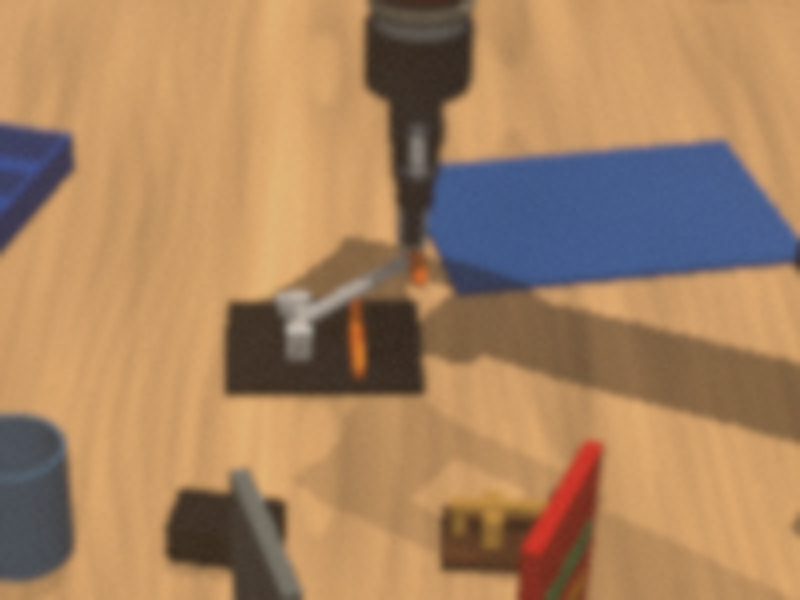

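Run:
```python
from h import *
from plant import *
cd=calibration("side");cs=calibration("scene")
for c in(cd,cs):
  for P in [(469,-220,70.6),(464.8,-287,87),(463,-203.3,87)]: print(proj(c,P))
print(onz(cd,(250+515/7,120+112/7),87),onz(cd,(250+525/7,120+218/7),87),onz(cd,(250+525/7,120+218/7),60))
a=get_image("scene");b=get_image("side")
cv2.imwrite("pics/s5.png",cv2.resize(a[60:200,140:300,::-1],None,fx=5,fy=5,interpolation=2))
cv2.imwrite("pics/d5.png",cv2.resize(b[120:195,260:360,::-1],None,fx=8,fy=8,interpolation=2))
```

```text
[[321.46875344 151.6014513 ]]
[[322.44554046 135.36104744]]
[[323.88256564 149.77936065]]
[[240.06636772 138.91530669]]
[[226.23676335 119.56904875]]
[[245.62713999 135.98022648]]
[ 461.51470208 -283.1751151    87.        ] [ 460.01189741 -195.8026315    87.        ] [ 457.6068638  -240.13818715   60.        ]
```

View pics/s5.png

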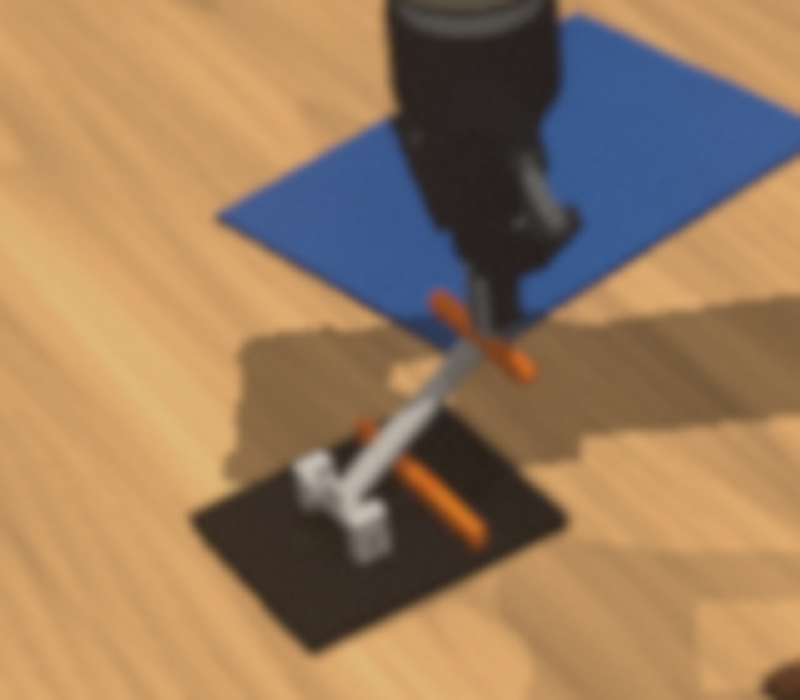

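View pics/d5.png

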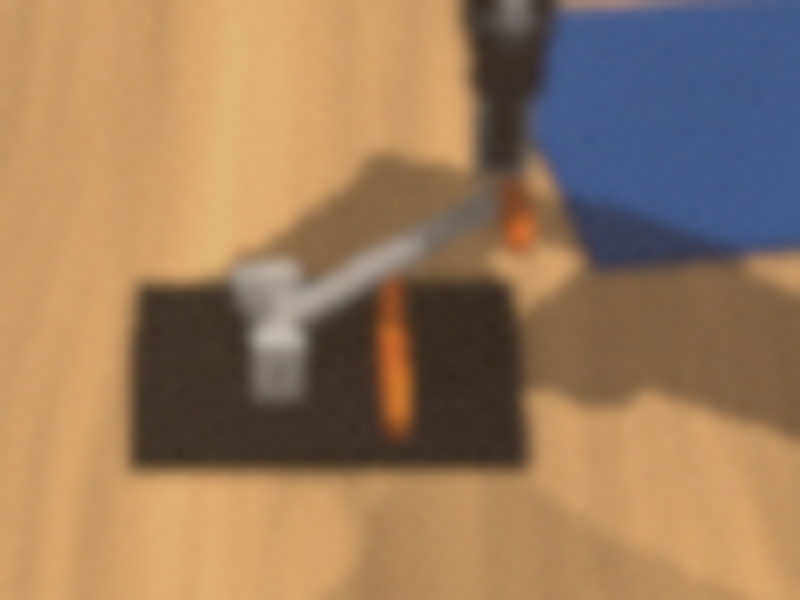

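Run:
```python
from h import *
from plant import *
cd=calibration("side");cs=calibration("scene");cw=calibration("wrist")
print(proj(cd,(430.7,-219.9,66.9)))
def tri(l):
    A=np.zeros((3,3));b=np.zeros(3)
    for c,uv in l:
        o,r=ray(c,uv);r/=np.linalg.norm(r);M=np.eye(3)-np.outer(r,r);A+=M;b+=M@o
    return np.linalg.solve(A,b)
print(tri([(cd,(322.5,140.6)),(cs,(241,125.6))]))
s=observe();print(s["tcp_pos"],proj(cw,s["tcp_pos"]))
# bar ends
print(tri([(cd,(260+520/8,120+247/8)),(cs,(140+530/5,60+375/5))]))
# plate corners / hinge left cheeks
print(tri([(cd,(260+525/8,120+465/8)),(cs,(140+568/5,60+520/5))]),tri([(cd,(260+132/8,120+465/8)),(cs,(140+313/5,60+652/5))]))
```

```text
[[334.46693182 152.80174268]]
[ 467.21318148 -214.15020126  111.93352799]
[ 469.09103327 -220.14605893   70.54238501] [[283.03166748 244.35091811]]
[ 458.57352237 -209.06259192   81.8627381 ]
[ 4.53799520e+02 -1.90417028e+02 -2.50940027e-01] [ 600.74952307 -189.20925759   -2.62474424]
```

Run:
```python
from h import *
from plant import *
cw=calibration("wrist");cd=calibration("side");cs=calibration("scene")
s=observe();p=s["tcp_pos"]
for dz in(0,10,20,30,40): print(dz,proj(cw,p+[0,0,dz]),proj(cd,p+[0,0,dz]),proj(cs,p+[0,0,dz]))
a=get_image("wrist")
cv2.imwrite("pics/w5.png",cv2.resize(a[200:350,180:380,::-1],None,fx=4,fy=4,interpolation=2))
print(observe()["t"])
```

```text
0 [[283.03166748 244.35091811]] [[321.43578209 151.59199471]] [[240.00284508 138.91841673]]
10 [[283.16337448 251.48003848]] [[321.5464578  148.66229486]] [[239.74342646 135.61112422]]
20 [[283.30945596 259.3902018 ]] [[321.65785419 145.70922199]] [[239.48150692 132.2663843 ]]
30 [[283.47238805 268.21650607]] [[321.76997621 142.7325363 ]] [[239.21706635 128.88372415]]
40 [[283.65524653 278.12691747]] [[321.88282882 139.73199551]] [[238.95008517 125.462669  ]]
6.3833
```

View pics/w5.png

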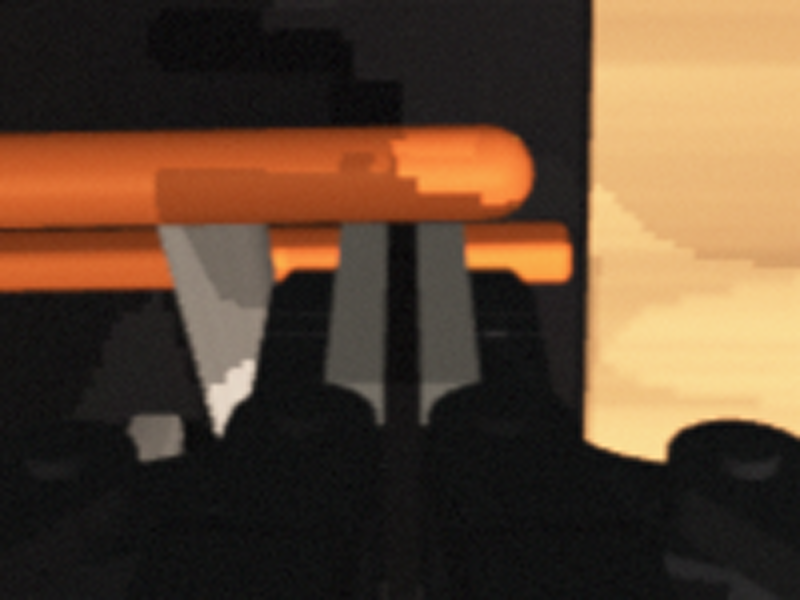

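Run:
```python
from h import *
from plant import *
cw=calibration("wrist")
print(cw["origin"])
for z in(80,87,95,105,115,125): print(z,onz(cw,(180+532/4,200+172/4),z).round(1), onz(cw,(180+532/4,200+125/4),z)[0].round(1), onz(cw,(180+532/4,200+222/4),z)[0].round(1))
# strips: finger visible start
print("lip end z24", onz(cw,(180+570/4,200+252/4),24))
```

```text
[ 395.88353511 -221.44586365  250.4908995 ]
80 [ 464.1 -204.3   80. ] 457.5 471.2
87 [ 461.3 -205.    87. ] 455.0 468.1
95 [ 458.1 -205.8   95. ] 452.1 464.6
105 [ 454.1 -206.9  105. ] 448.5 460.2
115 [ 450.1 -207.9  115. ] 444.9 455.7
125 [ 446.1 -208.9  125. ] 441.3 451.3
lip end z24 [ 501.74706763 -191.56293084   24.        ]
```

```bash
python3 -m creep '0 -0.06 0 0 0 0;0 -0.06 0 0 0 0;0 -0.06 0 0 0 0;0 0 0.1 0 0 0;0 0 0.1 0 0 0'
python3 - <<'E'
from h import *
from plant import *
cd=calibration("side");cs=calibration("scene");cw=calibration("wrist")
a=get_image("scene");b=get_image("side");w=get_image("wrist")
s=observe();p=s["tcp_pos"];print(p,proj(cd,p),proj(cs,p),proj(cw,p))
cv2.imwrite("pics/s6.png",cv2.resize(a[60:180,140:300,::-1],None,fx=5,fy=5,interpolation=2))
cv2.imwrite("pics/d6.png",cv2.resize(b[90:195,260:390,::-1],None,fx=6,fy=6,interpolation=2))
cv2.imwrite("pics/w6.png",cv2.resize(w[200:350,180:380,::-1],None,fx=4,fy=4,interpolation=2))
E
```

```text
t: 6.8
tcp_pos: [419.2, -220.4, 116.4]
tcp_rot: [0.501, 0.5, -0.5, -0.499]
wrist_force: [-0.3, -0.5, 0.2]
width: 0.2
[ 417.68708318 -219.81981016  114.73571146] [[339.77656296 138.65709403]] [[257.04257196 116.23107983]] [[284.11146168 240.70321414]]
```

View pics/s6.png

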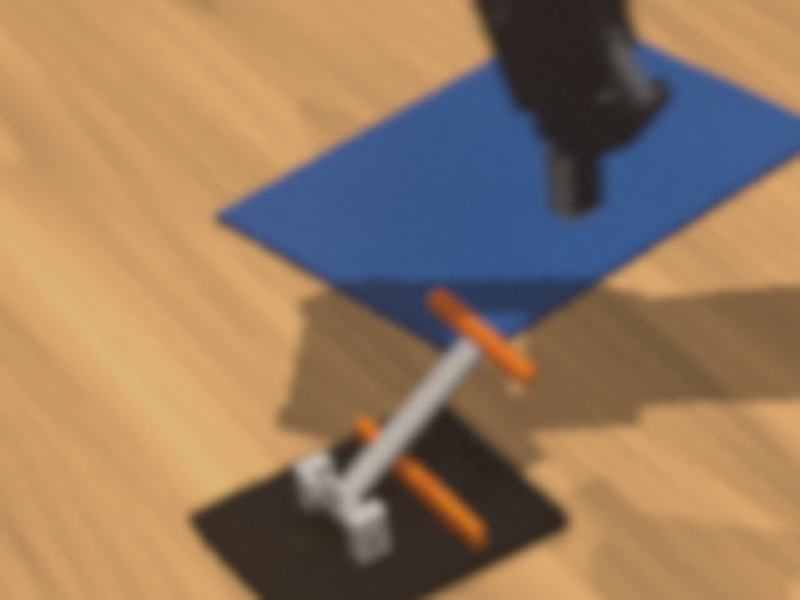

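View pics/d6.png

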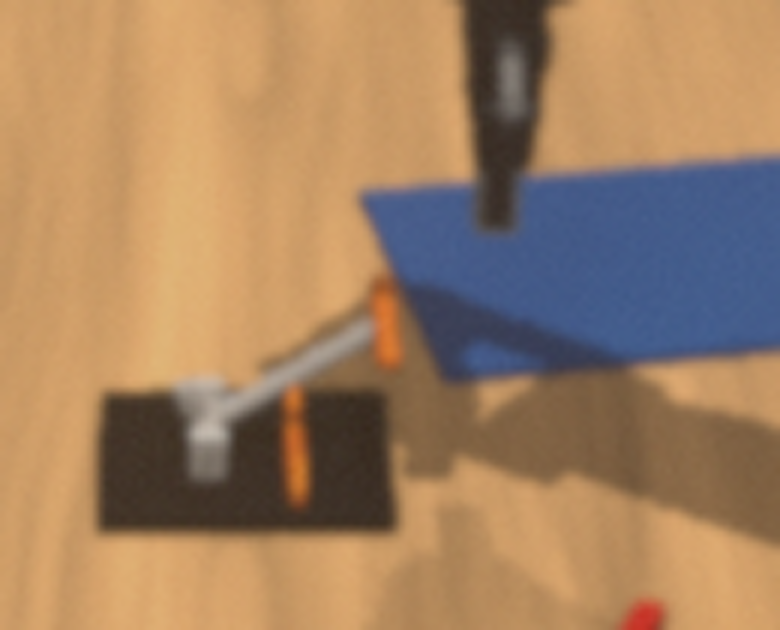

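View pics/w6.png

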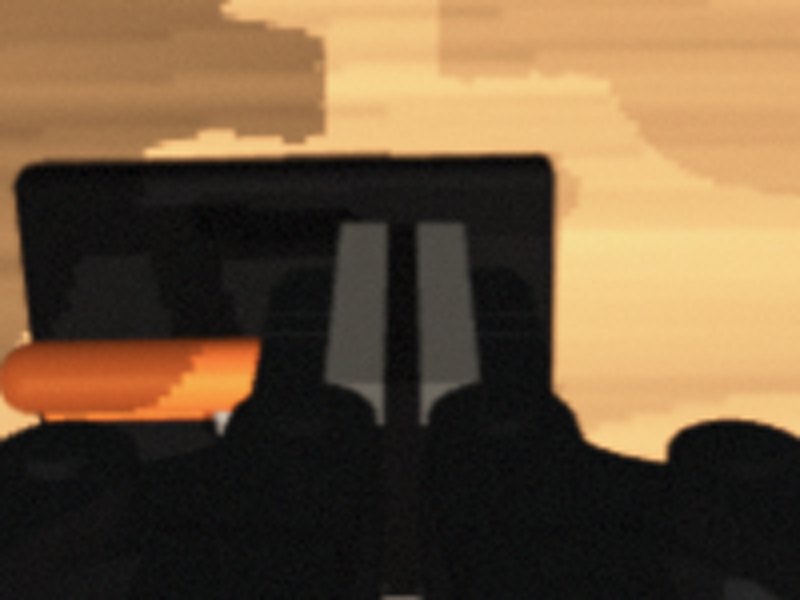

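```bash
python3 - <<'E'
from h import *
from plant import *
cd=calibration("side");cs=calibration("scene");cw=calibration("wrist")
p=np.array([417.7,-219.8,114.7])
# near face bottom edge mid (y+14) in side; in scene bottom corners
f=lambda q:np.r_[(proj(cd,q+np.array([0,14,0]))-[260+497/6,90+232/6]).ravel(),(proj(cs,q+np.array([11,14,0]))-[140+580/5,60+217/5]).ravel()]
r=least_squares(f,p);print(r.x-p,r.fun)
from fit import T
E
python3 - <<'E'
from h import *
from plant import *
cw=calibration("wrist")
K,d,o,M=cam(cw)
uv=np.array([[184.2,242],[318,239.2]])
P=np.array([[-70,-60,12],[-70,60,12.]])
c,s=np.cos(.018),np.sin(.018)
Pw=np.c_[525.5+c*P[:,0]-s*P[:,1],-244+s*P[:,0]+c*P[:,1],P[:,2]]
g=lambda t:(proj({**cw,"origin":np.array(cw["origin"])+t},Pw)-uv).ravel()
r=least_squares(g,[0,0,0]);print(r.x,r.fun, proj(cw,Pw))
s=observe();print(s["q"],s["tcp_pos"],cw["origin"],cw["orientation"])
E
```

```text
[ -7.65999848 -11.12986001  37.25046371] [ 0.40283007 -0.92082884 -0.04766348  0.8258727 ]
[ 524.36177088 -243.25741805 -144.50269499] [-0.3 -1.9  0.6 -1.8 -0.8  0.   0.2  0.9 -0.1 -3.4 -0.2 -3.6 -0.2  1.9
 -0.5  0.2  1.3  0.6  1.9 -0.8]
[5.58690111e+02 2.30620150e+02 2.93216415e-01] [-1.  -2.2 -0.7  0.4  0.8 -0.3  0.7 -1.7 -0.6 -0.1  0.5  2.1  0.9 -0.3]
[5.60214250e+02 2.32187646e+02 2.79930290e-01] [-0.7 -0.5  0.3 -0.7 -1.8 -1.   0.4 -1.5 -0.6  0.1  0.4 -0.6  0.5  1.7
  2.2  0.1]
leg [0.5708567] [ 0.29653709  0.20206894  0.05619372 -0.43702598] [[ 460.45814414 -285.93506239   84.73707613]
 [ 459.57052668 -201.93975219   84.73707613]]
[-3.31539937  2.42963028  7.9743374 ] [-0.00307332 -0.17523583  0.00333034  0.17452841] [[184.24923763 241.65277789]
 [321.85885711 239.12911123]]
[-6.42354596e-01 -2.65327223e-01  2.03972414e+00  7.08046912e-05
  1.36723508e+00 -2.21141099e+00] [ 417.68708318 -219.81981016  114.73571146] [ 344.80144877 -221.17840569  294.99775582] [0.70053388 0.69905317 0.10107967 0.10178332]
```

```bash
python3 -m creep '0 0.07 0 0 0 0;0 0.07 0 0 0 0;0 0.07 0 0 0 0;0 0.07 0 0 0 0;0 0.07 0 0 0 0'
python3 -m creep '0 0 -0.02 0 0 0;0 0 -0.02 0 0 0;0 0 -0.01 0 0 0;0 0 -0.01 0 0 0;0 0 -0.01 0 0 0'
python3 -m creep '0 0 -0.01 0 0 0;0 0 -0.01 0 0 0;0 0 -0.01 0 0 0;0 0 -0.01 0 0 0;0 0 -0.01 0 0 0'
```

```text
t: 7.37
tcp_pos: [419.4, -220.0, 26.8]
tcp_rot: [0.5, 0.5, -0.5, -0.5]
wrist_force: [-0.6, 0.2, -0.4]
width: -0.3
t: 7.78
tcp_pos: [437.7, -220.6, 29.1]
tcp_rot: [0.501, 0.5, -0.5, -0.499]
wrist_force: [-0.1, -0.3, 0.0]
width: -0.3
t: 8.2
tcp_pos: [445.9, -219.9, 27.6]
tcp_rot: [-0.498, -0.498, 0.502, 0.502]
wrist_force: [-18.3, 1.0, 12.3]
width: 0.1
```

```bash
python3 -m creep '0 -0.01 0 0 0 0;0 -0.01 0 0 0 0;0 -0.01 0 0 0 0;0 -0.01 0 0 0 0;0 -0.01 -0.004 0 0 0'
python3 - <<'E'
from h import *
from plant import *
b=get_image("side");w=get_image("wrist")
cv2.imwrite("pics/d7.png",cv2.resize(b[90:195,260:390,::-1],None,fx=6,fy=6,interpolation=2))
E
```

```text
t: 8.62
tcp_pos: [449.4, -219.8, 40.0]
tcp_rot: [-0.5, -0.5, 0.5, 0.5]
wrist_force: [-0.7, -0.5, -1.4]
width: -0.1
```

View pics/d7.png

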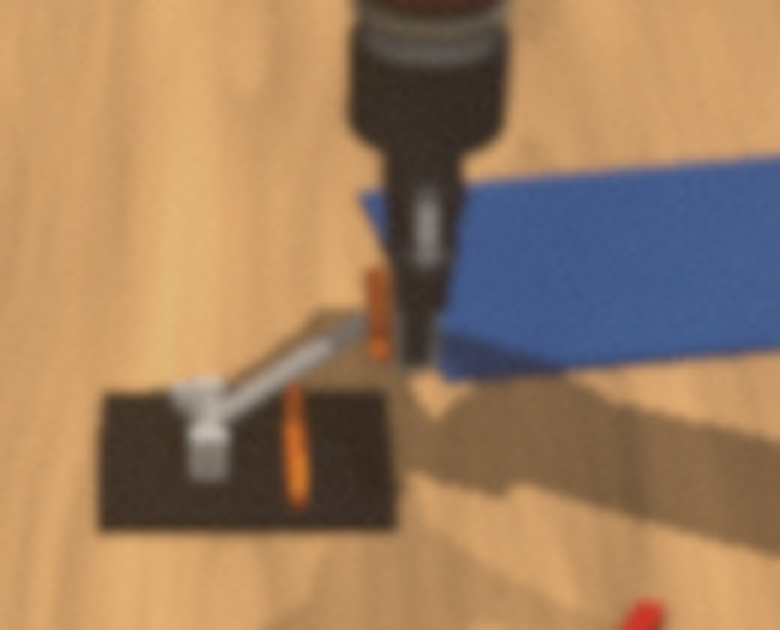

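```bash
python3 -m creep '0 -0.012 -0.016 0 0 0;0 -0.012 -0.013 0 0 0;0 -0.012 -0.012 0 0 0;0 -0.012 -0.012 0 0 0;0 -0.012 -0.012 0 0 0'
python3 -m creep '0 -0.01 -0.014 0 0 0;0 -0.01 -0.014 0 0 0;0 -0.01 -0.014 0 0 0;0 -0.009 -0.014 0 0 0;0 -0.009 -0.014 0 0 0'
python3 -m creep '0 -0.0065 -0.0155 0 0 0;0 -0.0065 -0.0155 0 0 0;0 -0.0065 -0.0155 0 0 0;0 -0.0065 -0.0155 0 0 0;0 -0.0065 -0.0155 0 0 0'
python3 - <<'E'
from h import *
from plant import *
b=get_image("side");w=get_image("wrist")
cv2.imwrite("pics/d8.png",cv2.resize(b[90:195,260:390,::-1],None,fx=6,fy=6,interpolation=2))
E
```

```text
t: 9.13
tcp_pos: [463.9, -219.7, 55.9]
tcp_rot: [-0.498, -0.499, 0.501, 0.502]
wrist_force: [-9.7, 0.6, 7.1]
width: -0.3
t: 9.55
tcp_pos: [483.8, -220.1, 67.9]
tcp_rot: [0.5, 0.5, -0.5, -0.5]
wrist_force: [-3.7, 0.9, 3.0]
width: -0.0
t: 9.97
tcp_pos: [503.3, -219.9, 75.2]
tcp_rot: [0.5, 0.5, -0.5, -0.5]
wrist_force: [-2.3, 1.2, 0.7]
width: -0.1
```

View pics/d8.png

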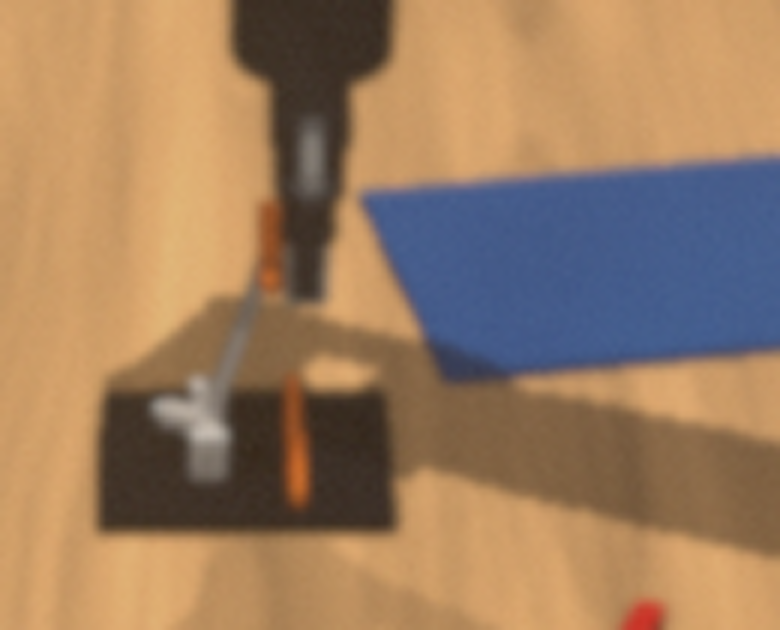

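```bash
python3 -m creep '0 -0.004 -0.016 0 0 0;0 -0.004 -0.016 0 0 0;0 -0.0035 -0.016 0 0 0;0 -0.003 -0.016 0 0 0;0 -0.003 -0.016 0 0 0'
python3 -m creep '0 -0.001 -0.012 0 0 0;0 -0.001 -0.012 0 0 0;0 0 -0.012 0 0 0;0 0 -0.012 0 0 0;0 0 -0.01 0 0 0'
python3 -m creep '0 0 -0.002 0 0 0;0 0 -0.002 0 0 0;0 0 -0.002 0 0 0;0 0 -0.002 0 0 0;0 0 -0.002 0 0 0'
```

```text
t: 10.48
tcp_pos: [523.3, -219.8, 79.6]
tcp_rot: [-0.5, -0.5, 0.5, 0.5]
wrist_force: [-1.7, 0.9, 0.4]
width: 0.1
t: 10.9
tcp_pos: [537.7, -220.1, 80.1]
tcp_rot: [0.5, 0.5, -0.5, -0.5]
wrist_force: [-0.4, 1.0, 1.0]
width: 0.2
t: 11.32
tcp_pos: [539.8, -220.1, 80.1]
tcp_rot: [0.5, 0.5, -0.5, -0.5]
wrist_force: [-1.2, 0.1, 1.4]
width: -0.1
```

```bash
python3 -m creep '0 0 -0.004 0 0 0;0 0 -0.004 0 0 0;0 0.0005 -0.003 0 0 0;0 0.0005 -0.003 0 0 0;0 0.0005 -0.002 0 0 0'
python3 -m creep '0 0 -0.002 0 0 0;0 0 -0.002 0 0 0;0 0.0005 -0.002 0 0 0;0 0.0005 -0.002 0 0 0;0 0.0005 -0.002 0 0 0'
python3 -m creep '0 0 -0.002 0 0 0;0 0 -0.002 0 0 0;0 0.0005 -0.002 0 0 0;0 0.0005 -0.002 0 0 0;0 0.0005 -0.002 0 0 0'
python3 -m creep '0 0 -0.002 0 0 0;0 0 -0.002 0 0 0;0 0.0005 -0.002 0 0 0;0 0.0005 -0.002 0 0 0;0 0.0005 -0.002 0 0 0'
```

```text
t: 11.73
tcp_pos: [544.0, -220.1, 79.8]
tcp_rot: [0.5, 0.5, -0.5, -0.5]
wrist_force: [-2.3, 0.7, 1.3]
width: -0.3
t: 12.15
tcp_pos: [546.4, -220.0, 79.4]
tcp_rot: [0.5, 0.5, -0.5, -0.5]
wrist_force: [-2.0, 0.6, 2.1]
width: 0.1
t: 12.57
tcp_pos: [548.9, -220.0, 79.0]
tcp_rot: [0.5, 0.5, -0.5, -0.5]
wrist_force: [-1.5, -1.3, 1.0]
width: 0.0
t: 12.98
tcp_pos: [551.4, -220.0, 78.6]
tcp_rot: [0.5, 0.5, -0.5, -0.5]
wrist_force: [-1.5, 0.1, 1.0]
width: -0.1
```

```bash
python3 -m creep '0 0.0005 -0.002 0 0 0;0 0.0005 -0.002 0 0 0;0 0.0005 -0.002 0 0 0;0 0.0005 -0.002 0 0 0;0 0.0005 -0.002 0 0 0'
python3 -m creep '0 0.0005 -0.002 0 0 0;0 0.0005 -0.002 0 0 0;0 0.0005 -0.002 0 0 0;0 0.0005 -0.002 0 0 0;0 0.0005 -0.002 0 0 0'
```

```text
t: 13.4
tcp_pos: [553.9, -220.0, 78.0]
tcp_rot: [0.5, 0.5, -0.5, -0.5]
wrist_force: [-1.5, 0.2, 1.0]
width: -0.1
t: 13.82
tcp_pos: [556.4, -220.0, 77.4]
tcp_rot: [0.5, 0.5, -0.5, -0.5]
wrist_force: [-1.6, 0.9, 0.9]
width: -0.1
```

```bash
python3 -m creep '0 0.0005 -0.002 0 0 0;0 0.0005 -0.002 0 0 0;0 0.0005 -0.002 0 0 0;0 0.0005 -0.002 0 0 0;0 0.0005 -0.002 0 0 0'
```

```text
t: 14.23
tcp_pos: [558.9, -220.0, 76.7]
tcp_rot: [-0.5, -0.5, 0.5, 0.5]
wrist_force: [-1.0, 0.6, 0.4]
width: -0.1
```

```bash
python3 -m creep '0 0.0006 -0.002 0 0 0;0 0.0006 -0.002 0 0 0;0 0.0006 -0.002 0 0 0;0 0.0006 -0.002 0 0 0;0 0.0006 -0.002 0 0 0'
python3 -m creep '0 0.0006 -0.002 0 0 0;0 0.0006 -0.002 0 0 0;0 0.0006 -0.002 0 0 0;0 0.0006 -0.002 0 0 0;0 0.0006 -0.002 0 0 0'
```

```text
t: 14.65
tcp_pos: [561.4, -220.0, 76.0]
tcp_rot: [-0.5, -0.5, 0.5, 0.5]
wrist_force: [-1.0, -0.5, 1.1]
width: -0.2
t: 15.07
tcp_pos: [563.9, -220.0, 75.2]
tcp_rot: [-0.5, -0.5, 0.5, 0.5]
wrist_force: [-1.2, 0.1, 0.3]
width: -0.0
```

```bash
python3 -m creep '0 0.0006 -0.002 0 0 0;0 0.0006 -0.002 0 0 0;0 0.0006 -0.002 0 0 0;0 0.0006 -0.002 0 0 0;0 0.0006 -0.002 0 0 0'
```

```text
t: 15.48
tcp_pos: [566.3, -220.0, 74.4]
tcp_rot: [-0.5, -0.5, 0.5, 0.5]
wrist_force: [-2.2, 0.3, 1.1]
width: 0.1
```

```bash
python3 -m creep '0 0.0006 -0.002 0 0 0;0 0.0006 -0.002 0 0 0;0 0.0006 -0.002 0 0 0;0 0.0006 -0.002 0 0 0;0 0.0006 -0.002 0 0 0'
```

```text
t: 15.9
tcp_pos: [568.8, -220.0, 73.7]
tcp_rot: [-0.5, -0.5, 0.5, 0.5]
wrist_force: [-1.0, 0.5, 0.5]
width: 0.2
```

```bash
python3 -m creep '0 0.0006 -0.002 0 0 0;0 0.0006 -0.002 0 0 0;0 0.0006 -0.002 0 0 0;0 0.0006 -0.002 0 0 0;0 0.0006 -0.002 0 0 0'
```

```text
t: 16.32
tcp_pos: [571.3, -220.0, 72.9]
tcp_rot: [-0.5, -0.5, 0.5, 0.5]
wrist_force: [-0.1, 0.5, 0.1]
width: 0.2
```

```bash
python3 -m creep '0 0.0006 -0.002 0 0 0;0 0.0006 -0.002 0 0 0;0 0.0006 -0.002 0 0 0;0 0.0006 -0.002 0 0 0;0 0.0006 -0.002 0 0 0'
```

```text
t: 16.73
tcp_pos: [573.7, -219.9, 72.2]
tcp_rot: [-0.5, -0.5, 0.5, 0.5]
wrist_force: [-2.0, 1.5, 0.9]
width: 0.2
```

```bash
python3 -m creep '0 0.0008 -0.002 0 0 0;0 0.0008 -0.002 0 0 0;0 0.0008 -0.002 0 0 0;0 0.0008 -0.002 0 0 0;0 0.0008 -0.002 0 0 0'
```

```text
t: 17.15
tcp_pos: [576.0, -219.9, 71.3]
tcp_rot: [-0.5, -0.5, 0.5, 0.5]
wrist_force: [-5.2, 2.2, 4.2]
width: -0.0
```

```bash
python3 -m creep '0 0.0008 -0.002 0 0 0;0 0.0008 -0.002 0 0 0;0 0.0008 -0.002 0 0 0;0 0.0008 -0.002 0 0 0;0 0.0008 -0.002 0 0 0'
```

```text
t: 17.57
tcp_pos: [577.8, -219.9, 70.6]
tcp_rot: [-0.499, -0.499, 0.501, 0.501]
wrist_force: [-8.4, 1.9, 5.8]
width: -0.1
```

```bash
python3 -m creep '0 0 -0.0008 0 0 0;0 0 0 0 0 0;0 0 0 0 0 0;0 0 0 0 0 0;0 0 0 0 0 0'
```

```text
t: 17.98
tcp_pos: [577.9, -219.9, 70.6]
tcp_rot: [-0.499, -0.499, 0.501, 0.501]
wrist_force: [-7.9, 2.3, 6.1]
width: -0.1
```

```bash
python3 -m creep '0 0 -0.0008 0 0 0;0 0 0 0 0 0;0 0 0 0 0 0;0 0 0 0 0 0;0 0 0 0 0 0'
```

```text
t: 18.4
tcp_pos: [578.0, -219.9, 70.6]
tcp_rot: [-0.499, -0.499, 0.501, 0.501]
wrist_force: [-8.8, 2.4, 6.6]
width: 0.2
```

```bash
python3 -m creep '0 0 0.008 0 0 0;0 0 0.02 0 0 0;0 0 0.04 0 0 0;0 0 0.06 0 0 0;0 0 0.06 0 0 0'
python3 -m creep '0 -0.14 0 0 0 0;0 -0.14 0 0 0 0;0 -0.14 0 0 0 0;0 -0.14 0 0 0 0;0 -0.14 0 0 0 0' 85
python3 - <<'E'
from h import *
from plant import *
a=get_image("scene");b=get_image("side");w=get_image("wrist");print(calibration("wrist"),observe()["tcp_pos"])
cv2.imwrite("pics/s9.png",a[:,:,::-1])
cv2.imwrite("pics/d9.png",b[:,:,::-1])
cv2.imwrite("pics/w9.png",w[:,:,::-1])
E
```

```text
t: 18.82
tcp_pos: [531.7, -220.2, 70.1]
tcp_rot: [0.5, 0.5, -0.5, -0.5]
wrist_force: [0.5, -0.1, -0.0]
width: 0.0
t: 19.23
tcp_pos: [531.7, -220.1, 246.8]
tcp_rot: [0.501, 0.5, -0.5, -0.5]
wrist_force: [0.2, 0.3, 0.5]
width: 60.6
{'fov_y': 62.21315656523482, 'cx': 280.05460314962744, 'cy': 210.72088194400385, 'dist_coeffs': array([-0.02363455,  0.        ,  0.        ,  0.        ,  0.        ]), 'origin': array([ 459.59831755, -221.88726551,  429.69420325]), 'orientation': array([0.69947655, 0.69926134, 0.10233325, 0.1062734 ])} [ 533.96462562 -221.30469948  250.03867876]
```

View pics/d9.png

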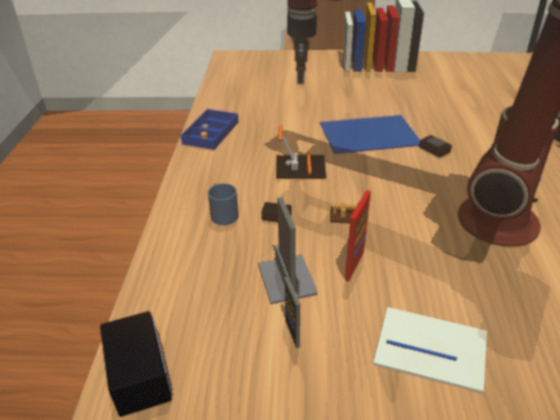

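View pics/w9.png

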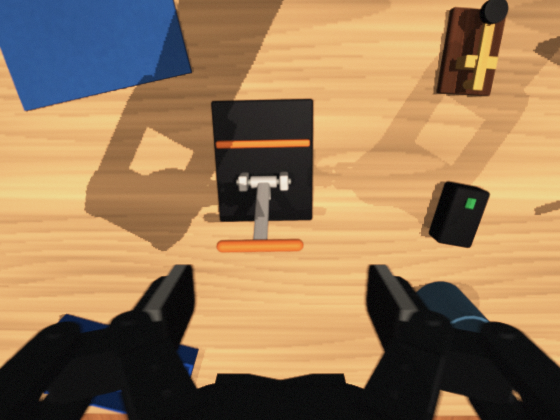

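View pics/s9.png

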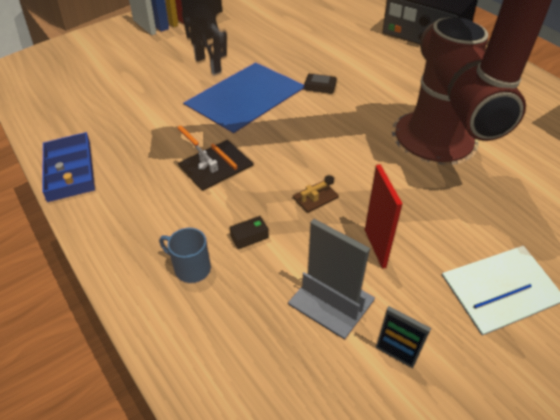

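Run:
```python
from h import *
from plant import *
s=observe();M=R.from_quat(s["tcp_rot"]).as_matrix();p=s["tcp_pos"];print(s["t"],p,M.round(3))
tgt=np.array([559,230,258.]);n=15
c,sn=np.cos(.285),np.sin(.285)
G=np.c_[[c,sn,0],[0,0,-1],[-sn,c,0]]
rv=R.from_matrix(M.T@G).as_rotvec();print(rv)
d=(tgt-p)/n
for i in range(n):
    print(np.round(M.T@d/250,3), np.round(rv/n/(np.pi/4),3)); M=M@R.from_rotvec(rv/n).as_matrix()
```

```text
19.3833 [ 533.96462562 -221.30469948  250.03867876] [[ 0.001  0.008 -1.   ]
 [ 1.    -0.005  0.001]
 [-0.005 -1.    -0.008]]
[1.00762000e-02 1.28519367e+00 1.27192507e-03]
[ 0.12  -0.003 -0.007] [0.001 0.109 0.   ]
[ 0.12  -0.003  0.004] [0.001 0.109 0.   ]
[ 0.12  -0.003  0.014] [0.001 0.109 0.   ]
[ 0.118 -0.003  0.024] [0.001 0.109 0.   ]
[ 0.116 -0.003  0.034] [0.001 0.109 0.   ]
[ 0.112 -0.003  0.044] [0.001 0.109 0.   ]
[ 0.108 -0.003  0.053] [0.001 0.109 0.   ]
[ 0.103 -0.003  0.062] [0.001 0.109 0.   ]
[ 0.097 -0.003  0.071] [0.001 0.109 0.   ]
[ 0.091 -0.002  0.079] [0.001 0.109 0.   ]
[ 0.084 -0.002  0.087] [0.001 0.109 0.   ]
[ 0.076 -0.002  0.093] [0.001 0.109 0.   ]
[ 0.068 -0.002  0.1  ] [0.001 0.109 0.   ]
[ 0.059 -0.002  0.105] [0.001 0.109 0.   ]
[ 0.05  -0.002  0.11 ] [0.001 0.109 0.   ]
```

```bash
python3 -m creep '0.12 -0.003 -0.007 0 0.109 0;0.12 -0.003 0.004 0 0.109 0;0.12 -0.003 0.014 0 0.109 0;0.118 -0.003 0.024 0 0.109 0;0.116 -0.003 0.034 0 0.109 0'
python3 -m creep '0.112 -0.003 0.044 0 0.109 0;0.108 -0.003 0.053 0 0.109 0;0.103 -0.003 0.062 0 0.109 0;0.097 -0.003 0.071 0 0.109 0;0.091 -0.002 0.079 0 0.109 0'
python3 -m creep '0.084 -0.002 0.087 0 0.109 0;0.076 -0.002 0.093 0 0.109 0;0.068 -0.002 0.1 0 0.109 0;0.059 -0.002 0.105 0 0.109 0;0.05 -0.002 0.11 0 0.109 0'
python3 - <<'E'
from h import *
from plant import *
cs=calibration("scene");cd=calibration("side")
a=get_image("scene");b=get_image("side");w=get_image("wrist");s=observe();print(s["t"],s["tcp_pos"],R.from_quat(s["tcp_rot"]).as_matrix().round(3),s["width"])
print(calibration("wrist"))
print(proj(cs,s["tcp_pos"]),proj(cd,s["tcp_pos"]))
cv2.imwrite("pics/s10.png",cv2.resize(a[120:345,240:440,::-1],None,fx=3,fy=3,interpolation=2))
cv2.imwrite("pics/d10.png",cv2.resize(b[60:320,200:380,::-1],None,fx=2.3,fy=2.3,interpolation=2))
cv2.imwrite("pics/w10.png",w[:,:,::-1])
E
```

```text
t: 19.8
tcp_pos: [539.6, -68.3, 246.7]
tcp_rot: [-0.595, -0.38, 0.381, 0.596]
wrist_force: [0.7, -0.2, -0.2]
width: 85.0
t: 20.22
tcp_pos: [548.1, 81.8, 250.3]
tcp_rot: [-0.663, -0.245, 0.246, 0.663]
wrist_force: [0.4, -0.2, 0.2]
width: 84.9
t: 20.63
tcp_pos: [556.3, 232.2, 252.6]
tcp_rot: [0.7, 0.099, -0.1, -0.7]
wrist_force: [0.7, 0.6, -0.4]
width: 84.7
20.7833 [556.22173873 232.33974516 252.56181356] [[ 0.958 -0.003 -0.286]
 [ 0.286 -0.001  0.958]
 [-0.003 -1.    -0.   ]] 85.1384692093128
{'fov_y': 62.21315656523482, 'cx': 280.05460314962744, 'cy': 210.72088194400385, 'dist_coeffs': array([-0.02363455,  0.        ,  0.        ,  0.        ,  0.        ]), 'origin': array([535.30381379, 300.05739792, 432.82749405]), 'orientation': array([0.97927034, 0.14283645, 0.01944604, 0.1422997 ])}
[[345.31248779 212.79124811]] [[287.12318002 191.26790934]]
```

View pics/d10.png

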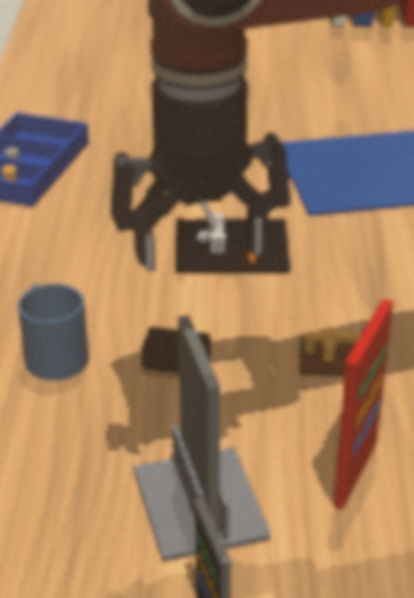

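View pics/w10.png

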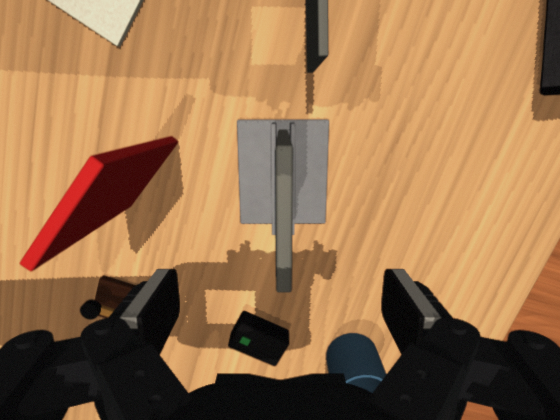

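View pics/s10.png

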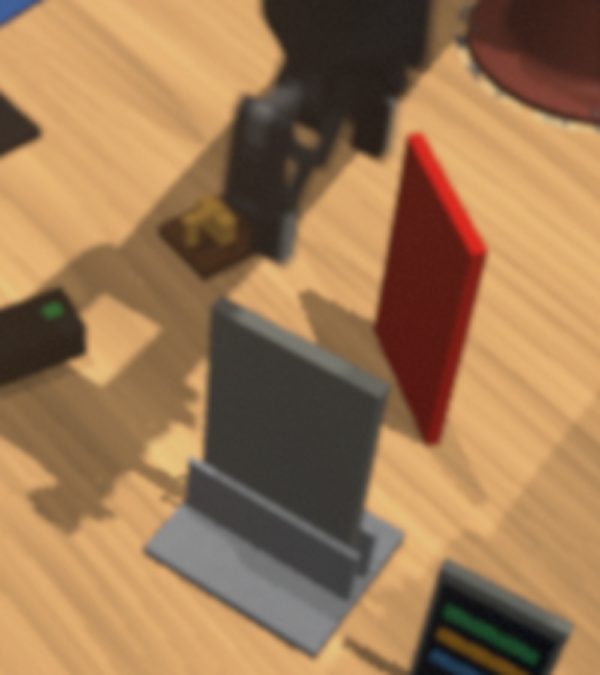

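Run:
```python
from h import *
from plant import *
cs=calibration("scene");cd=calibration("side");cw=calibration("wrist")
def tri(l):
    A=np.zeros((3,3));b=np.zeros(3)
    for c,uv in l:
        o,r=ray(c,uv);r/=np.linalg.norm(r);M=np.eye(3)-np.outer(r,r);A+=M;b+=M@o
    x=np.linalg.solve(A,b);return x,[ (proj(c,x)-uv).round(1) for c,uv in l]
k=2.3
L=tri([(cd,(200+150/k,60+268/k)),(cs,(240+280/3,120+260/3))])
Rr=tri([(cd,(200+258/k,60+250/k)),(cs,(240+375/3,120+155/3))])
print(L,Rr,(L[0]+Rr[0])/2)
# tablet top from wrist: four corners
print([onz(cw,uv,200).round(1) for uv in [(277,290),(292,290),(276,145),(293,145)]])
```

```text
(array([597.08687762, 246.00949151, 299.71102215]), [array([[ 0.6, -1. ]]), array([[-0.1,  1.5]])]) (array([505.89726919, 215.41201212, 297.52796815]), [array([[ 0.2, -0.5]]), array([[-0.1,  0.7]])]) [551.49207341 230.71075182 298.61949515]
[array([569.9, 173.7, 200. ]), array([580.7, 176.9, 200. ]), array([538.9, 276.4, 200. ]), array([549.7, 279.6, 200. ])]
```

Run:
```python
from h import *
crop("pics/w10.png",230,110,340,310,3,"pics/w10c.png")
```

```text
(no output)
```

View pics/w10c.png

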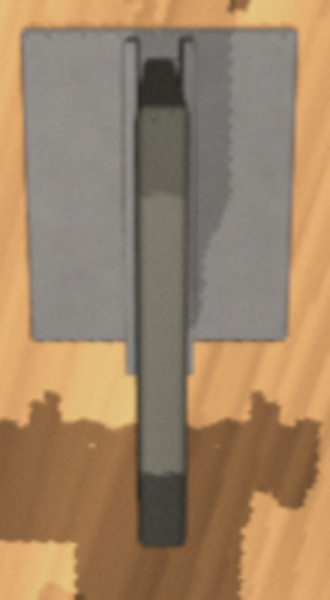

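```bash
python3 -m creep '0.016 0.07 0 0 0 0;0 0.07 0 0 0 0;0 0.07 0 0 0 0;0 0.07 0 0 0 0;0 0.06 0 0 0 0'
python3 - <<'E'
from h import *
from plant import *
b=get_image("side");w=get_image("wrist");a=get_image("scene");s=observe();print(s["t"],s["tcp_pos"],s["wrist_force"])
cv2.imwrite("pics/d11.png",cv2.resize(b[100:300,200:380,::-1],None,fx=3,fy=3,interpolation=2))
cv2.imwrite("pics/s11.png",cv2.resize(a[120:345,240:440,::-1],None,fx=2.6,fy=2.6,interpolation=2))
cv2.imwrite("pics/w11.png",w[:,:,::-1])
E
```

```text
t: 21.2
tcp_pos: [560.2, 230.5, 167.1]
tcp_rot: [0.7, 0.1, -0.102, -0.7]
wrist_force: [-0.2, 0.3, 0.4]
width: 85.2
21.35 [559.6504253  230.64729575 167.32902961] [ 0.38719902 -0.06679431  0.6028028 ]
```

View pics/d11.png

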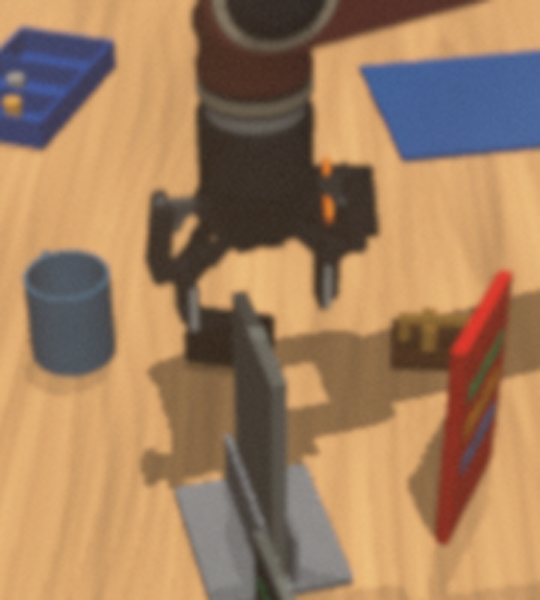

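View pics/w11.png

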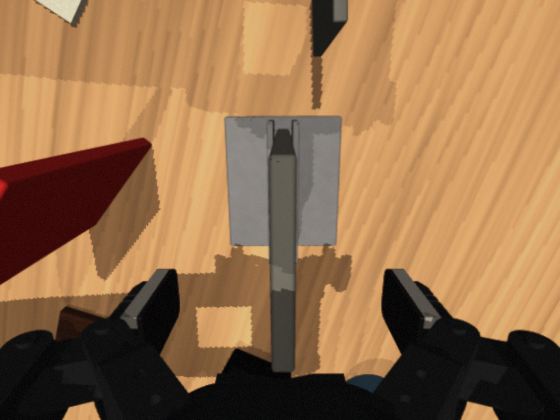

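View pics/s11.png

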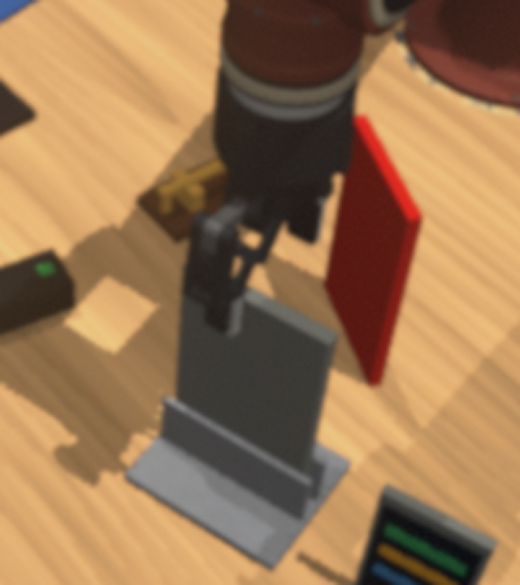

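```bash
cat >> h.py <<'E'
def tri(l):
    A=np.zeros((3,3));b=np.zeros(3)
    for c,uv in l:
        o,r=ray(c,uv);r/=np.linalg.norm(r);M=np.eye(3)-np.outer(r,r);A+=M;b+=M@o
    x=np.linalg.solve(A,b);return x,[ (proj(c,x)-uv).round(1) for c,uv in l]
E
python3 - <<'E'
from h import *
from plant import *
cs=calibration("scene");cd=calibration("side");cw=calibration("wrist")
L=tri([(cd,(264.3,209.3)),(cs,(326.5,247.7))]);Q=tri([(cd,(308.3,201.7)),(cs,(360,212.3))])
print(L,Q,(L[0]+Q[0])/2)
C=[onz(cw,uv,200) for uv in [(272,370),(296,370),(270,153),(297,153)]];print(np.round(C,1),np.mean(C,0))
# where would tips appear in wrist
s=observe();p=s["tcp_pos"];M=R.from_quat(s["tcp_rot"]).as_matrix()
for dz in (0,20,33,46):
  for sx in(-42.5,42.5): print(dz,sx,[proj(cw,p+[0,0,dz]+M@[sx,0,t])[0].round(0) for t in(-11,11)])
E
```

```text
(array([603.14215745, 246.58124016, 216.2979586 ]), [array([[-0.1,  0.2]]), array([[ 0. , -0.3]])]) (array([513.02546269, 224.38676877, 220.22690474]), [array([[-0.1,  0.2]]), array([[ 0. , -0.3]])]) [558.08381007 235.48400446 218.26243167]
[[571.1 173.1 200. ]
 [583.  176.6 200. ]
 [539.8 279.6 200. ]
 [550.8 282.8 200. ]] [561.16073656 228.02286297 200.        ]
0 -42.5 [array([207., 259.]), array([204., 222.])]
0 42.5 [array([357., 259.]), array([360., 222.])]
20 -42.5 [array([199., 275.]), array([196., 235.])]
20 42.5 [array([366., 275.]), array([369., 235.])]
33 -42.5 [array([193., 288.]), array([189., 245.])]
33 42.5 [array([372., 288.]), array([376., 245.])]
46 -42.5 [array([185., 303.]), array([181., 257.])]
46 42.5 [array([379., 303.]), array([384., 256.])]
```

```bash
python3 -m creep '0.004 0.04 -0.012 0 0 0;0 0.04 0 0 0 0;0 0.04 0 0 0 0;0 0.03 0 0 0 0;0 0.02 0 0 0 0'
python3 -m creep '0 0 0 0 0 0;0 0 0 0 0 0;0 0 0 0 0 0;0 0 0 0 0 0;0 0 0 0 0 0' 5 25
```

```text
t: 21.77
tcp_pos: [562.3, 229.4, 125.8]
tcp_rot: [0.7, 0.1, -0.102, -0.7]
wrist_force: [0.5, 0.2, 0.6]
width: 84.9
t: 22.18
tcp_pos: [563.4, 229.8, 128.2]
tcp_rot: [-0.7, -0.101, 0.1, 0.7]
wrist_force: [0.4, 0.8, 0.6]
width: 24.9
```

```bash
python3 -m creep '0 0 0 0 0 0;0 0 0 0 0 0;0 0 0 0 0 0;0 0 0 0 0 0;0 0 0 0 0 0'
python3 - <<'E'
from h import *
from plant import *
b=get_image("side");s=observe();print(s["t"],s["tcp_pos"],s["wrist_force"],s["ft_torque"],s["width"])
cv2.imwrite("pics/d12.png",cv2.resize(b[100:300,200:380,::-1],None,fx=3,fy=3,interpolation=2))
E
```

```text
t: 22.6
tcp_pos: [562.9, 229.6, 128.0]
tcp_rot: [0.7, 0.101, -0.101, -0.7]
wrist_force: [-3.0, -1.4, 4.7]
width: 11.7
22.65 [562.97605841 229.61283071 128.05782468] [-3.06076997 -1.01326877  5.68827504] [-0.18898081  0.53029209  0.11926325] 11.554870367428705
```

View pics/d12.png

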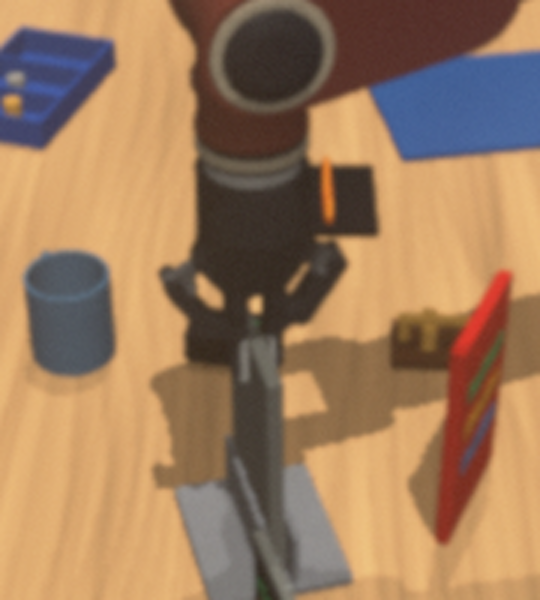

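```bash
python3 -m creep '0 0 0 0 0 0;0 -0.02 0 0 0 0;0 -0.05 0 0 0 0;0 -0.07 0 0 0 0;0 -0.08 0 0 0 0' 5 60
python3 -m creep '0 -0.08 0 0 0 0;0 -0.08 0 0 0 0;0 -0.08 0 0 0 0;0 -0.08 0 0 0 0;0 -0.03 0 0 0 0'
python3 - <<'E'
from h import *
from plant import *
b=get_image("side");a=get_image("scene");w=get_image("wrist");s=observe();print(s["t"],s["tcp_pos"],R.from_quat(s["tcp_rot"]).as_matrix().round(3),s["wrist_force"],s["ft_torque"],s["width"])
cv2.imwrite("pics/d13.png",b[:,:,::-1])
cv2.imwrite("pics/s13.png",a[:,:,::-1]);cv2.imwrite("pics/w13.png",w[:,:,::-1])
E
```

```text
t: 23.07
tcp_pos: [561.7, 229.3, 180.9]
tcp_rot: [0.7, 0.099, -0.102, -0.7]
wrist_force: [0.3, 0.2, -4.7]
width: 11.3
t: 23.48
tcp_pos: [564.2, 230.0, 273.5]
tcp_rot: [-0.7, -0.103, 0.099, 0.7]
wrist_force: [0.3, 0.7, -3.6]
width: 10.9
23.6333 [563.0983281  229.66564751 269.94413209] [[ 0.959  0.001 -0.282]
 [ 0.282  0.     0.959]
 [ 0.001 -1.     0.   ]] [ 0.69428129 -0.56760419 -5.1200216 ] [0.01596921 0.00411914 0.03673038] 11.295133980463113
```

View pics/d13.png

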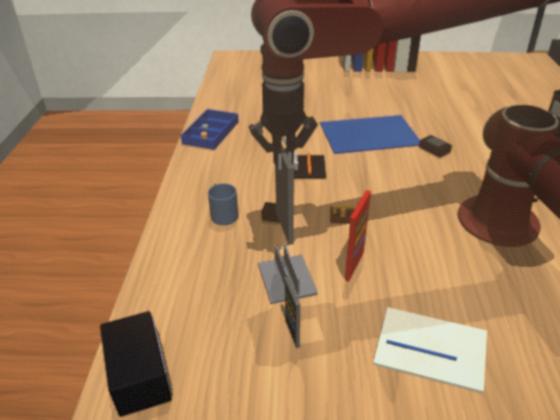

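View pics/s13.png

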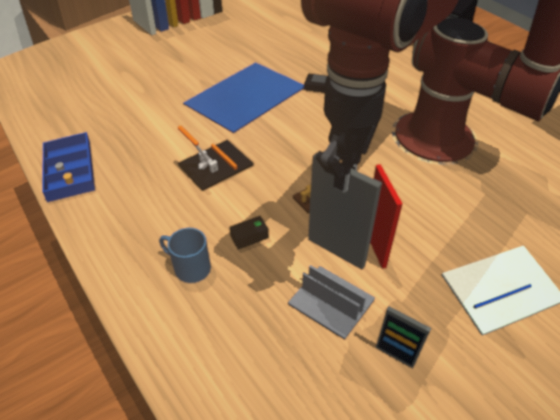

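View pics/w13.png

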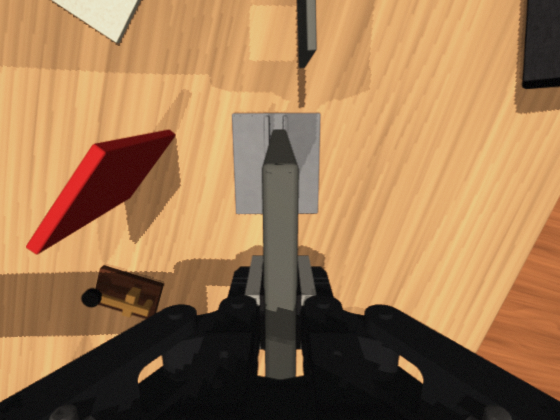

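Run:
```python
from h import *
crop("pics/d9.png",250,115,340,190,8,"pics/d9c.png")
crop("pics/s9.png",165,115,265,195,8,"pics/s9c.png")
```

```text
(no output)
```

View pics/d9c.png

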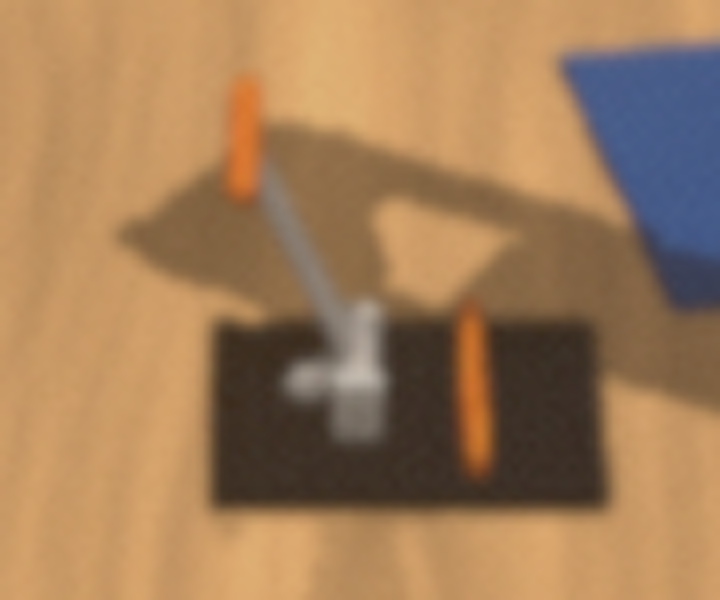

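View pics/s9c.png

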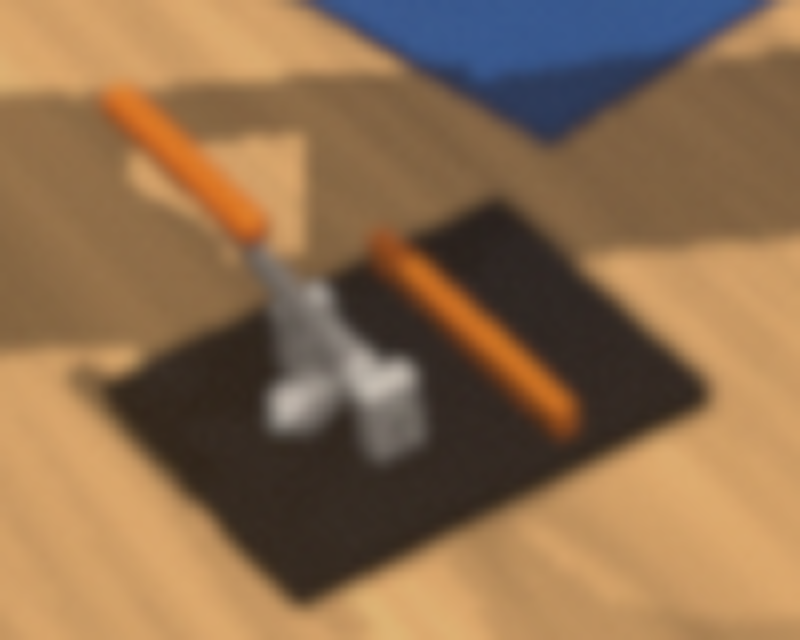

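Run:
```python
from h import *
from plant import *
cd=calibration("side");cs=calibration("scene")
w=dict(calibration("wrist"));w["origin"]=[459.6,-221.9,429.7];w["orientation"]=[0.69947655,0.69926134,0.10233325,0.1062734]
def pk(x0,y0,k,l): return np.array([[x0+u/k,y0+v/k] for u,v in l])
def T(p,P):
    c,s=np.cos(p[2]),np.sin(p[2]);P=np.array(P,float)
    return np.c_[p[0]+c*P[:,0]-s*P[:,1],p[1]+s*P[:,0]+c*P[:,1],P[:,2]]
bar=lambda a:[(24-105*np.cos(a),y,28+105*np.sin(a)) for y in(-42,42)]
D=pk(250,115,8,[(213,325),(592,325),(212,508),(607,508),(470,300),(477,455),(246,76),(243,202)])
S=pk(165,115,8,[(303,605),(103,385),(708,395),(500,198),(380,238),(568,400),(118,92),(255,235)])
W=np.array([(212,101),(313,99),(312,219),(217.5,221),(217,246),(302,244)],float)
PD=[(80,-60,12),(-70,-60,12),(80,60,0),(-70,60,0),(-20,-55,24),(-20,55,24)]
PS=[(80,60,0),(80,-60,6),(-70,60,6),(-70,-60,12),(-20,-55,24),(-20,55,24)]
PW=[(-70,-60,12),(-70,60,8),(80,60,8),(80,-60,12)]
def f(p,use):
    r=[]
    if 'd' in use:r.append(proj(cd,T(p,PD+bar(p[3])))-D)
    if 's' in use:r.append(proj(cs,T(p,PS+bar(p[3])))-S)
    if 'w' in use:r.append(proj(w,T(p,PW+bar(p[3])))-W)
    return np.concatenate(r).ravel()
for u in('d','s','w','ds','dsw'):
    r=least_squares(f,[526,-244,.02,1.95],args=(u,),loss='soft_l1');print(u,r.x.round(3),r.fun.round(1))
```

```text
d [ 5.24445e+02 -2.37296e+02  2.20000e-02  1.96600e+00] [-0.1 -0.9  0.4 -1.1 -0.8  1.1  0.6  0.9 -0.2 -0.4 -0.  -0.1  0.1  1.
  0.  -0.5]
s [ 5.24157e+02 -2.45114e+02  1.00000e-02  1.98100e+00] [-0.4  1.2 -0.2  0.3  1.  -0.2  0.5 -1.4 -0.4 -1.7 -0.   0.8 -0.6 -0.1
  0.4 -0. ]
w [ 5.22779e+02 -2.44413e+02  1.30000e-02  1.95900e+00] [-2.6 -1.5  0.7 -1.1  0.1  2.   0.4  2.1 -2.4 -0.4  1.5  0.7]
ds [ 5.24699e+02 -2.43204e+02  1.40000e-02  1.97400e+00] [ 0.  -2.   0.4 -2.  -0.9 -0.1  0.2 -0.1 -0.2 -1.4 -0.3 -1.2 -0.1  0.
 -0.4 -1.6 -0.1  1.8 -0.1  0.9  1.3  0.2  0.6 -1.  -0.3 -1.2  0.3  1.3
 -0.2  0.2  1.   0.3]
dsw [ 5.23556e+02 -2.44182e+02  1.20000e-02  1.96500e+00] [ 0.4 -2.2  0.8 -2.2 -0.6 -0.4  0.6 -0.3  0.2 -1.5  0.1 -1.4  0.6 -0.3
  0.3 -1.9  0.1  1.3  0.2  0.4  1.5 -0.1  0.8 -1.4 -0.  -1.6  0.4  0.9
  0.3 -0.5  1.5 -0.4 -2.3 -0.8  0.9 -0.3  0.2  2.6  0.5  2.7 -2.   0.9
  1.7  2. ]
```

```bash
cat > plan.py <<'E'
from h import *
from plant import *
def G(yaw,th):
    c,s=np.cos(yaw),np.sin(yaw); X=np.array([c,s,0]);Z=np.array([0,0,1.]);Y=np.array([-s,c,0])
    x=np.cos(th)*X-np.sin(th)*Z; y=-(np.sin(th)*X+np.cos(th)*Z)
    return np.c_[x,y,Y]
def plan(tgt,yaw,th,n,ramp=True,p=None,M=None):
    s=observe();p=s["tcp_pos"] if p is None else p;M=R.from_quat(s["tcp_rot"]).as_matrix() if M is None else M
    print(s["t"],p.round(1))
    rv=R.from_matrix(M.T@G(yaw,th)).as_rotvec();d=np.array(tgt)-p
    w=np.minimum(np.arange(1,n+1),np.arange(n,0,-1)).clip(1,4) if ramp else np.ones(n)
    w=w/w.sum()
    for k in w:
        print(' '.join(f'{v:.3f}' for v in np.r_[M.T@d*k/250,rv*k/(np.pi/4)])+';')
        M=M@R.from_rotvec(rv*k).as_matrix()
E
python3 -c "
from plan import *
plan([566,-242,270],.014,0,20)"
```

```text
23.6333 [563.1 229.7 269.9]
-0.008 -0.000 -0.027 -0.000 0.005 0.000;
-0.015 -0.000 -0.053 -0.000 0.010 0.000;
-0.022 -0.000 -0.080 -0.000 0.015 0.000;
-0.028 -0.000 -0.107 -0.000 0.020 0.000;
-0.026 -0.000 -0.108 -0.000 0.020 0.000;
-0.025 -0.000 -0.108 -0.000 0.020 0.000;
-0.023 -0.000 -0.109 -0.000 0.020 0.000;
-0.021 -0.000 -0.109 -0.000 0.020 0.000;
-0.019 -0.000 -0.109 -0.000 0.020 0.000;
-0.018 -0.000 -0.110 -0.000 0.020 0.000;
-0.016 -0.000 -0.110 -0.000 0.020 0.000;
-0.014 -0.000 -0.110 -0.000 0.020 0.000;
-0.012 -0.000 -0.110 -0.000 0.020 0.000;
-0.011 -0.000 -0.110 -0.000 0.020 0.000;
-0.009 -0.000 -0.111 -0.000 0.020 0.000;
-0.007 -0.000 -0.111 -0.000 0.020 0.000;
-0.005 -0.000 -0.111 -0.000 0.020 0.000;
-0.003 -0.000 -0.083 -0.000 0.015 0.000;
-0.001 -0.000 -0.055 -0.000 0.010 0.000;
-0.000 -0.000 -0.028 -0.000 0.005 0.000;
```

```bash
python3 -m creep '-0.008 0 -0.027 0 0.005 0;-0.015 0 -0.053 0 0.01 0;-0.022 0 -0.08 0 0.015 0;-0.028 0 -0.107 0 0.02 0;-0.026 0 -0.108 0 0.02 0'
python3 -m creep '-0.025 0 -0.108 0 0.02 0;-0.023 0 -0.109 0 0.02 0;-0.021 0 -0.109 0 0.02 0;-0.019 0 -0.109 0 0.02 0;-0.018 0 -0.11 0 0.02 0'
python3 -m creep '-0.016 0 -0.11 0 0.02 0;-0.014 0 -0.11 0 0.02 0;-0.012 0 -0.11 0 0.02 0;-0.011 0 -0.11 0 0.02 0;-0.009 0 -0.111 0 0.02 0'
python3 -m creep '-0.007 0 -0.111 0 0.02 0;-0.005 0 -0.111 0 0.02 0;-0.003 0 -0.083 0 0.015 0;-0.001 0 -0.055 0 0.01 0;0 0 -0.028 0 0.005 0'
python3 -c "
from plan import *
import numpy as np
th=np.radians(24)
plan([523+118*np.sin(th),-242.5,76+118*np.cos(th)],.014,th,10)"
```

```text
t: 24.05
tcp_pos: [562.7, 130.7, 268.1]
tcp_rot: [0.703, 0.08, -0.082, -0.702]
wrist_force: [0.5, -0.0, -4.0]
width: 11.3
t: 24.47
tcp_pos: [563.5, -8.6, 268.3]
tcp_rot: [0.705, 0.052, -0.054, -0.705]
wrist_force: [1.6, 0.2, -3.6]
width: 11.2
t: 24.88
tcp_pos: [564.5, -147.1, 268.2]
tcp_rot: [-0.706, -0.025, 0.026, 0.707]
wrist_force: [1.4, 0.5, -3.7]
width: 11.3
t: 25.3
tcp_pos: [565.9, -244.1, 268.4]
tcp_rot: [-0.707, -0.005, 0.007, 0.707]
wrist_force: [0.2, -0.3, -4.3]
width: 11.4
25.3 [ 565.9 -244.1  268.4]
0.001 0.012 0.000 -0.000 0.000 0.019;
0.002 0.024 0.000 -0.000 0.000 0.038;
0.004 0.036 0.001 -0.000 0.000 0.057;
0.007 0.048 0.001 -0.000 0.000 0.076;
0.010 0.047 0.001 -0.000 0.000 0.076;
0.013 0.047 0.001 -0.000 0.000 0.076;
0.016 0.046 0.001 -0.000 0.000 0.076;
0.014 0.034 0.001 -0.000 0.000 0.057;
0.010 0.022 0.000 -0.000 0.000 0.038;
0.005 0.011 0.000 -0.000 0.000 0.019;
```

```bash
python3 -m creep '0.001 0.012 0 0 0 0.019;0.002 0.024 0 0 0 0.038;0.004 0.036 0.001 0 0 0.057;0.007 0.048 0.001 0 0 0.076;0.01 0.047 0.001 0 0 0.076'
python3 -m creep '0.013 0.047 0.001 0 0 0.076;0.016 0.046 0.001 0 0 0.076;0.014 0.034 0.001 0 0 0.057;0.01 0.022 0 0 0 0.038;0.005 0.011 0 0 0 0.019'
python3 - <<'E'
from h import *
from plant import *
b=get_image("side");a=get_image("scene");w=get_image("wrist");s=observe();print(s["t"],s["tcp_pos"],R.from_quat(s["tcp_rot"]).as_matrix().round(3),s["wrist_force"],s["ft_torque"],s["width"])
cv2.imwrite("pics/d14.png",cv2.resize(b[50:200,220:380,::-1],None,fx=5,fy=4,interpolation=2) if 0 else cv2.resize(b[50:200,220:380,::-1],None,fx=4,fy=4,interpolation=2))
cv2.imwrite("pics/s14.png",cv2.resize(a[30:210,130:290,::-1],None,fx=3.3,fy=3.3,interpolation=2));cv2.imwrite("pics/w14.png",w[:,:,::-1])
E
```

```text
t: 25.72
tcp_pos: [570.4, -239.6, 227.7]
tcp_rot: [0.704, -0.067, -0.082, -0.702]
wrist_force: [0.1, 0.0, -4.4]
width: 11.8
t: 26.13
tcp_pos: [572.8, -238.1, 182.2]
tcp_rot: [0.692, -0.14, -0.156, -0.69]
wrist_force: [0.3, -0.4, -3.6]
width: 10.9
26.2833 [ 572.730629   -239.2780023   184.64975253] [[ 0.914 -0.406 -0.021]
 [ 0.019 -0.008  1.   ]
 [-0.406 -0.914  0.001]] [ 0.05445198  0.12548003 -3.0461215 ] [ 0.01779163 -0.52583082  0.00090219] 10.940583261368237
```

View pics/d14.png

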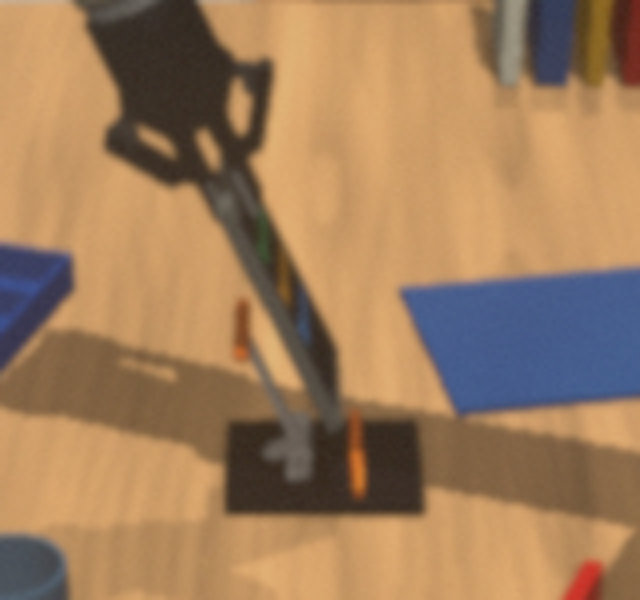

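View pics/s14.png

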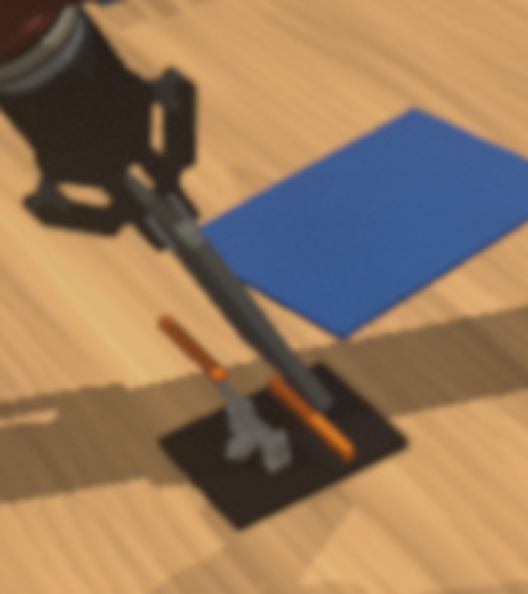

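View pics/w14.png

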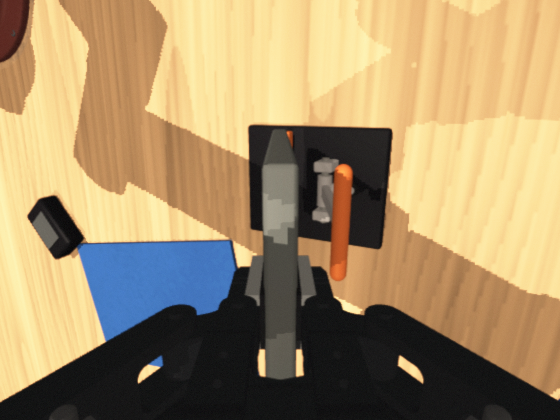

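Run:
```python
from h import *
from plant import *
cd=calibration("side");cs=calibration("scene")
print(tri([(cd,(220+333/4,50+428/4)),(cs,(130+324/3.3,30+405/3.3))]))
# top near corner
s=observe();p=s["tcp_pos"];M=R.from_quat(s["tcp_rot"]).as_matrix()
for l in((118,55),(118,-55),(-72,55),(-72,-55)):
  P=p+M@[0,l[0],l[1]]; print(l,P.round(1),proj(cd,P).round(1),((proj(cd,P)-[220,50])*4).round(0),((proj(cs,P)-[130,30])*3.3).round(0))
```

```text
(array([ 521.7209916 , -189.64894776,   72.18800356]), [array([[ 0.3, -0.5]]), array([[-0. ,  0.7]])])
(118, 55) [ 523.7 -185.2   76.9] [[302.8 155.9]] [[331. 424.]] [[324. 407.]]
(118, -55) [ 525.9 -295.2   76.8] [[302.2 136.8]] [[329. 347.]] [[243. 332.]]
(-72, 55) [ 600.8 -183.7  250.5] [[274.7 100.8]] [[219. 203.]] [[196. 238.]]
(-72, -55) [ 603.1 -293.7  250.4] [[275.7  83.8]] [[223. 135.]] [[112. 165.]]
```

```bash
python3 -m creep '0.0203 0.0457 0 0 0 0;0.0203 0.0457 0 0 0 0;0.0162 0.0366 0 0 0 0;0.0162 0.0366 0 0 0 0;0.0081 0.0183 0 0 0 0'
python3 -m creep '0.0016 0.0037 0 0 0 0;0.0016 0.0037 0 0 0 0;0.0016 0.0037 0 0 0 0;0.0016 0.0037 0 0 0 0;0.0016 0.0037 0 0 0 0'
python3 - <<'E'
from h import *
from plant import *
b=get_image("side");a=get_image("scene");s=observe();print(s["t"],s["tcp_pos"],s["wrist_force"],s["ft_torque"],s["width"])
cv2.imwrite("pics/d15.png",cv2.resize(b[70:200,240:360,::-1],None,fx=5,fy=4.6,interpolation=2))
cv2.imwrite("pics/s15.png",cv2.resize(a[60:210,130:290,::-1],None,fx=4,fy=4,interpolation=2))
E
```

```text
t: 26.7
tcp_pos: [571.0, -239.9, 132.7]
tcp_rot: [0.692, -0.141, -0.154, -0.691]
wrist_force: [-0.6, 0.3, -5.5]
width: 11.5
t: 27.12
tcp_pos: [572.7, -240.6, 130.9]
tcp_rot: [0.693, -0.14, -0.153, -0.69]
wrist_force: [0.4, -0.7, -3.9]
width: 11.3
27.2167 [ 572.40477535 -240.36311719  130.5015299 ] [-0.56124102  0.16462328 -3.43250786] [-0.03297847 -0.57181736 -0.03127704] 11.102704238435962
```

View pics/d15.png

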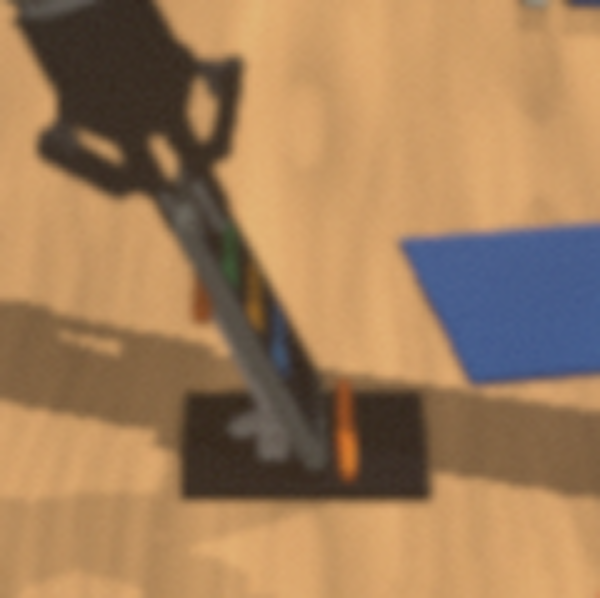

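View pics/s15.png

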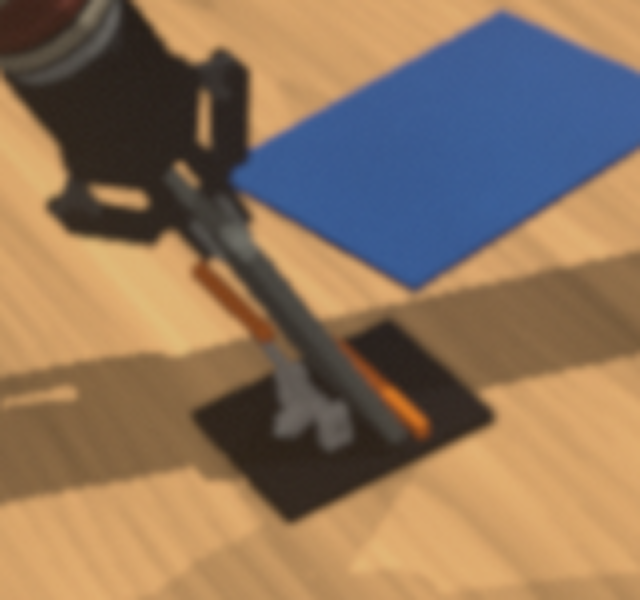

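```bash
python3 -m creep '0.0016 0.0037 0 0 0 0;0.0016 0.0037 0 0 0 0;0.0016 0.0037 0 0 0 0;0.0016 0.0037 0 0 0 0;0.0016 0.0037 0 0 0 0'
python3 -m creep '0.0008 0.0018 0 0 0 0;0.0008 0.0018 0 0 0 0;0.0008 0.0018 0 0 0 0;0.0008 0.0018 0 0 0 0;0.0008 0.0018 0 0 0 0'
```

```text
t: 27.63
tcp_pos: [572.2, -240.3, 125.0]
tcp_rot: [0.693, -0.14, -0.153, -0.69]
wrist_force: [-0.7, 0.4, -3.9]
width: 11.2
t: 28.05
tcp_pos: [572.2, -240.3, 122.7]
tcp_rot: [0.693, -0.14, -0.153, -0.69]
wrist_force: [-0.3, -1.0, -3.7]
width: 11.1
```

```bash
python3 -m creep '0.0008 0.0018 0 0 0 0;0.0008 0.0018 0 0 0 0;0.0008 0.0018 0 0 0 0;0.0008 0.0018 0 0 0 0;0 0 0 0 0 0'
```

```text
t: 28.47
tcp_pos: [572.6, -240.4, 121.9]
tcp_rot: [0.693, -0.14, -0.153, -0.69]
wrist_force: [1.3, 1.0, 1.6]
width: 11.5
```

```bash
python3 -m creep '0.0041 0 0 0 0 0.0111;0.0041 0 0 0 0 0.0111;0.0041 0 0 0 0 0.0111;0 0 0 0 0 0;0 0 0 0 0 0'
```

```text
t: 28.88
tcp_pos: [575.6, -240.4, 120.5]
tcp_rot: [0.691, -0.149, -0.162, -0.688]
wrist_force: [0.5, 1.0, 5.6]
width: 11.3
```

```bash
python3 -m creep '0.0041 0 0 0 0 0.0111;0.0041 0 0 0 0 0.0111;0 0 0 0 0 0;0 0 0 0 0 0;0 0 0 0 0 0'
python3 - <<'E'
from h import *
from plant import *
b=get_image("side");s=observe();print(s["t"],s["tcp_pos"],s["wrist_force"],s["ft_torque"],s["width"])
cv2.imwrite("pics/d16.png",cv2.resize(b[70:200,240:360,::-1],None,fx=5,fy=4.6,interpolation=2))
E
```

```text
t: 29.3
tcp_pos: [577.0, -240.4, 119.6]
tcp_rot: [0.69, -0.156, -0.169, -0.686]
wrist_force: [0.7, 0.0, 6.3]
width: 11.4
29.35 [ 577.01176567 -240.4088869   119.57159354] [0.51774378 1.45341433 6.20144315] [ 0.14745066  0.49250372 -0.10557133] 11.109425480112112
```

View pics/d16.png

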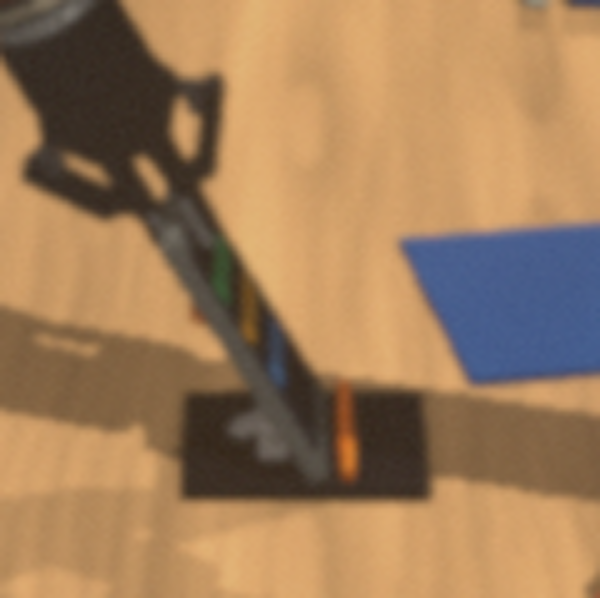

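```bash
python3 -m creep '0.0041 -0.002 0 0 0 0.0111;0.0041 -0.001 0 0 0 0.0111;0 0 0 0 0 0;0 0 0 0 0 0;0 0 0 0 0 0'; python3 -c "
from plant import *
s=observe();print(s['wrist_force'],s['ft_torque'])"
```

```text
t: 29.77
tcp_pos: [578.4, -240.4, 118.6]
tcp_rot: [0.688, -0.162, -0.175, -0.685]
wrist_force: [-2.3, 0.7, 6.1]
width: 11.4
[-2.25216784  0.69789204  6.05122226] [ 0.10554994  0.83813664 -0.08236278]
```

```bash
python3 -m creep '0.0041 -0.001 0 0 0 0.0111;0.0041 -0.001 0 0 0 0.0111;0 0 0 0 0 0;0 0 0 0 0 0;0 0 0 0 0 0'; python3 -c "
from plant import *
s=observe();print(s['wrist_force'],s['ft_torque'])"
```

```text
t: 30.18
tcp_pos: [579.4, -240.4, 118.1]
tcp_rot: [0.687, -0.169, -0.182, -0.683]
wrist_force: [-5.8, 0.5, 6.4]
width: 11.1
[-5.79250261  0.49100151  6.3718521 ] [ 0.00783631  1.42318751 -0.01685331]
```

```bash
python3 -m creep '0 0 0 0 0 0;0 0 0 0 0 0;0 0 0 0 0 0;0 0 0 0 0 0;0 0 0 0 0 0' 24
python3 - <<'E'
from h import *
from plant import *
b=get_image("side");a=get_image("scene");s=observe();print(s["t"],s["tcp_pos"],s["wrist_force"],s["ft_torque"],s["width"])
cv2.imwrite("pics/d17.png",cv2.resize(b[70:200,240:360,::-1],None,fx=5,fy=4.6,interpolation=2))
cv2.imwrite("pics/s17.png",cv2.resize(a[60:210,130:290,::-1],None,fx=4,fy=4,interpolation=2))
E
```

```text
t: 30.6
tcp_pos: [581.2, -240.1, 117.4]
tcp_rot: [0.687, -0.167, -0.18, -0.684]
wrist_force: [-0.1, 0.3, 0.6]
width: 23.9
30.7 [ 581.16985532 -240.13067814  117.65926725] [ 1.62522638 -1.01760235  0.58316757] [ 0.04250321 -0.23604526 -0.01330478] 24.07236641447257
```

View pics/d17.png

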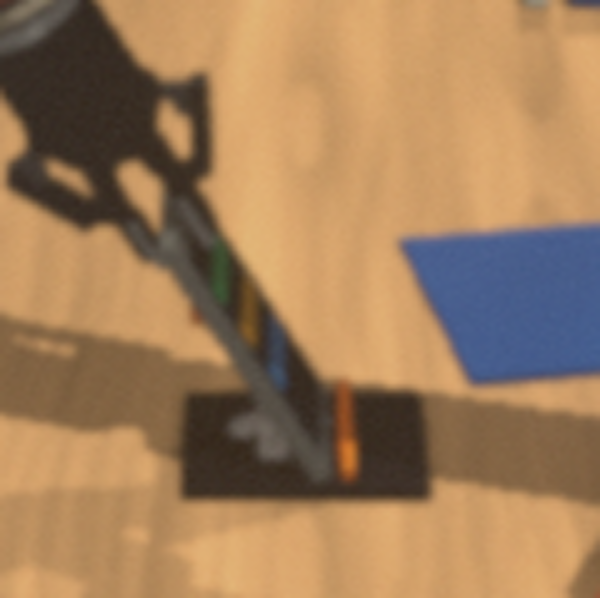

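View pics/s17.png

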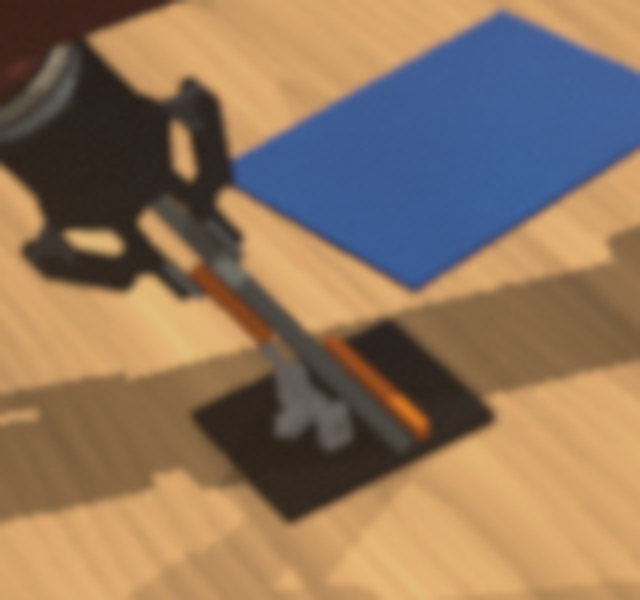

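```bash
python3 -m creep '0 0 0 0 0 0;0 0 0 0 0 0;0 0 0 0 0 0;0 0 0 0 0 0;0 0 0 0 0 0' 50
python3 -m creep '0 -0.02 0 0 0 0;0 -0.04 0 0 0 0;0 -0.08 0 0 0 0;0 -0.1 0 0 0 0;0 -0.12 0 0 0 0'
python3 -m creep '0 -0.12 0 0 0 0;0 -0.1 0 0 0 0;0 -0.05 0 0 0 0;0 0 0 0 0 0;0 0 0 0 0 0'
python3 - <<'E'
from h import *
from plant import *
b=get_image("side");a=get_image("scene");w=get_image("wrist");s=observe();print(s["t"],s["tcp_pos"],s["wrist_force"],s["ft_torque"],s["width"])
cv2.imwrite("pics/d18.png",cv2.resize(b[90:190,240:360,::-1],None,fx=6,fy=6,interpolation=2))
cv2.imwrite("pics/s18.png",cv2.resize(a[80:210,130:290,::-1],None,fx=4.6,fy=4.6,interpolation=2))
cv2.imwrite("pics/w18.png",w[:,:,::-1]);cv2.imwrite("pics/s18f.png",a[:,:,::-1])
E
```

```text
t: 31.12
tcp_pos: [581.1, -240.2, 117.9]
tcp_rot: [0.687, -0.167, -0.18, -0.684]
wrist_force: [0.2, 0.2, 1.0]
width: 49.9
t: 31.53
tcp_pos: [623.8, -239.1, 197.4]
tcp_rot: [0.687, -0.168, -0.181, -0.684]
wrist_force: [-0.2, 0.3, 0.1]
width: 50.0
t: 31.95
tcp_pos: [656.8, -238.8, 257.5]
tcp_rot: [0.688, -0.166, -0.179, -0.684]
wrist_force: [-1.0, 0.2, 0.7]
width: 49.8
32.1 [ 655.17877556 -238.50912014  254.59253562] [-0.60610846 -0.27882541 -0.39458556] [-0.03956637 -0.24889827  0.02308072] 49.78134062158293
```

View pics/d18.png

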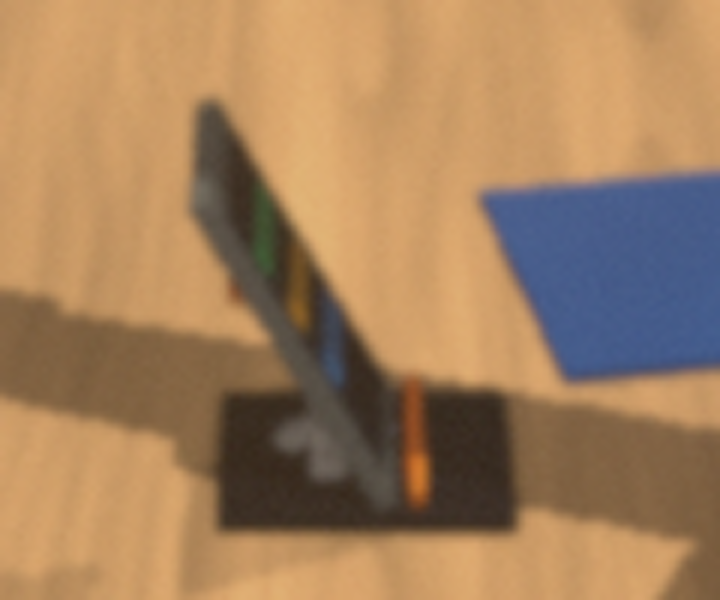

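View pics/s18.png

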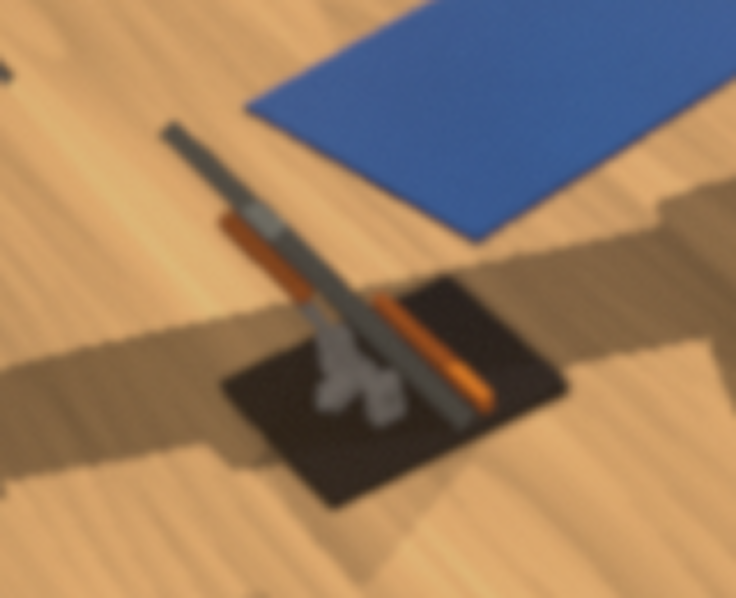

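View pics/w18.png

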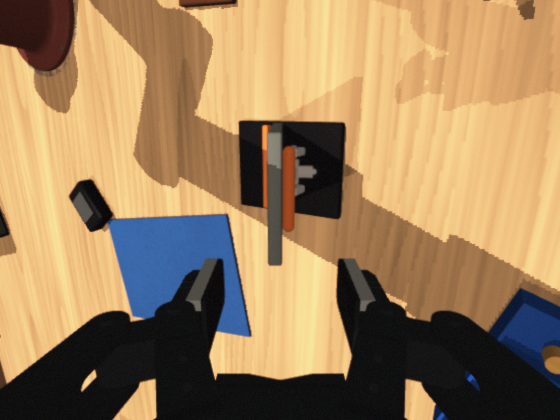

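View pics/s18f.png

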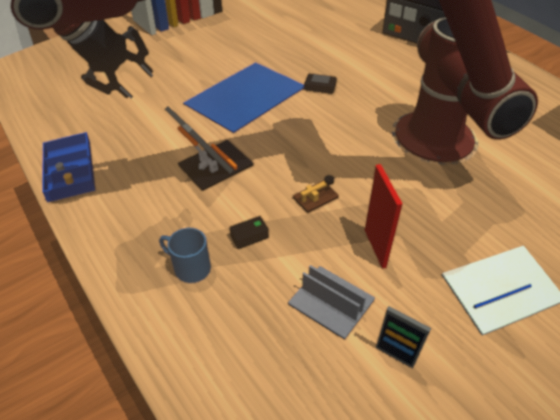

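Run:
```python
from h import *
from plant import *
cd=calibration("side");cs=calibration("scene")
f=tri([(cd,(240+385/6,90+506/6)),(cs,(130+462/4.6,80+425/4.6))]);print(f)
t=tri([(cd,(240+208/6,90+212/6)),(cs,(130+265/4.6,80+232/4.6))]);print(t)
v=t[0]-f[0];print(np.linalg.norm(v),np.degrees(np.arctan2(v[0],v[2])),np.degrees(np.arctan2(v[1],v[2])))
print(f[0]-[524.5-.8,-242.5+55,0])
```

```text
(array([ 518.80154912, -193.52137634,    8.03178541]), [array([[ 0.1, -0.1]]), array([[-0. ,  0.2]])])
(array([ 603.65213841, -210.61058337,  162.95221226]), [array([[ 0.2, -0.4]]), array([[-0. ,  0.5]])])
177.45986069378114 28.709711640951113 -6.294823398032451
[-4.89845088 -6.02137634  8.03178541]
```

```bash
python3 -c "
from plant import *
print(hand_in(), observe()['t'])"
```

```text
the job is handed in; nothing more can be done
the job is handed in; nothing more can be done
```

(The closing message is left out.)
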